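# Tip the snack tray into the canister

## Task

Pull the sliding tray of the low cabinet right out, lift the blue snack tray out by the bridge over its mouth and set it down level in the middle of the cork mat with all four biscuits still in it. Let go, take it again by the dark knob post behind its closed end, tip it mouth-first over the open steel canister so that all four biscuits slide in, and put the empty snack tray back down level in the middle of the mat. Keep the gripper's fingers off the biscuits, leave the canister standing where it is, and do not disturb the other things.

Things in the scene. Friction and masses are not known exactly. Their poses are not given: they have to be found in the camera images.
- pullout (a joint): How far the cabinet's sliding tray is pulled out, m: 0 shut, 0.12 fully out (a stop). It starts 0.012 to 0.024 out, stays where it is left and moves with a friction of about 1.5 N. Moving it along the cabinet's -x axis opens it. It carries the snack tray: floor top at z = 22 mm, low lips (top at z = 37 mm at the sides and back, front panel top at z = 40 mm).
- pull_bar (a point): Middle of the sliding tray's round steel pull bar, 10 mm thick, 90 mm long, level and parallel to the cabinet front (along this point's y), 30 mm above the table; its axis is 58 mm in front of the sliding tray's front panel, open space between, held by an arm at each end. Axes as cabinet.
- cabinet: Low fixed grey cabinet with a wooden roof, 166 mm wide, 205 mm deep, 140 mm high, open at the front above the sliding tray. Origin at the bottom centre of its front face; its -x axis points out of the front, z up; the body reaches from x = 0 to x = 205 mm. Roof underside 126 mm above the table. Even with the sliding tray fully out, the snack tray's knob post stays under the roof (about 35 mm behind the front), while its bridge stands about 85 mm in front of the cabinet.
- tray: Blue enamelled snack tray, about 160 g empty. Floor 130 mm (x) by 78 mm (y), 4 mm thick; origin at the centre of the floor's underside, z up. Walls 4 mm thick and 22 mm high on both long sides and at the +x end; the -x end is the open mouth. Smooth: dry biscuits slide on it from about 20 degrees of tilt. The bridge and the knob post are rigid parts of it. Its centre of mass lies near its origin, so a loose grip on the bridge lets the closed end droop.
- mouth (a point): Middle of the floor's edge at the open mouth: tray frame (-65, 0, 4) mm. Axes as tray.
- bridge (a point): Middle of the wooden bridge bar that spans the tray just inside its mouth, along the tray's y: bar 12 mm (x) by 78 mm (y) by 24 mm (z), centre at tray frame (-45, 0, 54) mm; it hangs as a rigid part on two posts, its underside is 38 mm above the tray's floor and biscuits pass under it. Axes as tray.
- knob: The dark wooden knob post of the snack tray, a rigid part of it, 18 by 18 mm square (sides parallel to the tray's x and y), standing behind the closed end, centred at tray frame x = 76, y = 0 mm, from z = 0 up to z = 60 mm. The origin of this entry coincides with the tray's origin, not with the post.
- knob_grip (a point): Point on the knob post's axis 45 mm above the tray's underside: tray frame (76, 0, 45) mm. Axes as tray.
- canister: Open stainless steel canister, loose, upright, 120 mm across, 80 mm high, wall 2.5 mm, inner floor 4 mm up, 450 g. Origin at the centre of its underside.
- mat: Round cork mat fixed to the table, 220 mm across, 4 mm thick. Origin at the centre of its underside, on the table.
- biscuit0: Chunky tan biscuit, 24 by 20 by 16 mm, 14 g, loose, lying in the snack tray at the start. Origin at the centre of its underside as it lies at the start (8 mm from its middle).
- biscuit1: Chunky tan biscuit, 24 by 20 by 16 mm, 14 g, loose, lying in the snack tray at the start. Origin at the centre of its underside as it lies at the start (8 mm from its middle).
- biscuit2: Chunky tan biscuit, 24 by 20 by 16 mm, 14 g, loose, lying in the snack tray at the start. Origin at the centre of its underside as it lies at the start (8 mm from its middle).
- biscuit3: Chunky tan biscuit, 24 by 20 by 16 mm, 14 g, loose, lying in the snack tray at the start. Origin at the centre of its underside as it lies at the start (8 mm from its middle).
- mill: Dark wooden pepper mill, 56 mm across, 160 mm high. Origin: centre of underside. Leave alone.
- tumbler: Squat glass tumbler, 76 mm across, 85 mm high. Origin: centre of underside. Leave alone.
- ramekin_a: Orange ramekin standing on the cabinet's roof, 84 mm across, 45 mm high. Origin: centre of underside. Leave alone.
- ramekin_b: Orange ramekin on the table, 84 mm across, 45 mm high. Origin: centre of underside. Leave alone.
- lid: The canister's steel lid, lying flat on the table, 126 mm across, 18 mm high. Origin: centre of underside. Leave alone.
- sieve: Green plastic sieve on the table, bowl 120 mm across and 50 mm high, handle reaching 160 mm along its +x. Origin: centre of the bowl's underside. Leave alone.
- oil: Green glass oil bottle, 58 mm across, 200 mm high. Origin: centre of underside. Leave alone.

How it is judged:
On the way, in this order (a step that is already met when the one before it is completed fails the run):
1. the sliding tray is pulled right out (over 108 of 120 mm) (value of joint pullout above 0.108 m), for 0.1 s.
2. the snack tray is held by its bridge, clear of the sliding tray (its origin over 70 mm up) (contact force between the fingers and tray above 1 N and contact force between the fingers and knob below 0.2 N and height (world z) of tray above 0.07 m), for 0.1 s.
3. the snack tray stands level on the mat, within 50 mm of its middle, let go, the four biscuits still in it (horizontal distance between tray and mat below 0.05 m and z of tray in the frame of mat below 0.01 m and angle between tray's own z axis and vertical below 0.08 rad and contact force between the fingers and tray below 0.2 N and x of biscuit0 in the frame of tray between -0.068 and 0.066 m and y of biscuit0 in the frame of tray between -0.038 and 0.038 m and z of biscuit0 in the frame of tray between 0 and 0.04 m and x of biscuit1 in the frame of tray between -0.068 and 0.066 m and y of biscuit1 in the frame of tray between -0.038 and 0.038 m and z of biscuit1 in the frame of tray between 0 and 0.04 m and x of biscuit2 in the frame of tray between -0.068 and 0.066 m and y of biscuit2 in the frame of tray between -0.038 and 0.038 m and z of biscuit2 in the frame of tray between 0 and 0.04 m and x of biscuit3 in the frame of tray between -0.068 and 0.066 m and y of biscuit3 in the frame of tray between -0.038 and 0.038 m and z of biscuit3 in the frame of tray between 0 and 0.04 m), for 0.3 s.
4. held by the knob post, the snack tray is tipped over 20 degrees with its mouth over the canister (contact force between the fingers and knob above 1 N and angle between tray's own z axis and vertical above 0.35 rad and horizontal distance between mouth and canister below 0.06 m and height (world z) of mouth above 0.075 m), for 0.1 s.
5. all four biscuits are in the canister (horizontal distance between each of biscuit0, biscuit1, biscuit2, biscuit3 and canister below 0.057 m and z of biscuit0 in the frame of canister between 0 and 0.075 m and z of biscuit1 in the frame of canister between 0 and 0.075 m and z of biscuit2 in the frame of canister between 0 and 0.075 m and z of biscuit3 in the frame of canister between 0 and 0.075 m), for 0.2 s.
At the end, for the whole second after the job is handed in: All four biscuits lie at rest inside the upright canister; the empty snack tray stands level (within about 4 degrees) and let go on the mat, its origin within 50 mm of the mat's middle (all of step 5 and horizontal distance between tray and mat below 0.05 m and z of tray in the frame of mat below 0.01 m and angle between tray's own z axis and vertical below 0.08 rad and contact force between the fingers and tray below 0.2 N and angle between canister's own z axis and vertical below 0.1 rad and linear speed of each of tray, canister below 0.02 m/s and linear speed of each of biscuit0, biscuit1, biscuit2, biscuit3 below 0.03 m/s); the robot touches nothing.
It fails at once if fingers touch a biscuit (over 1 N) (contact force between the fingers and biscuit0 above 1 N or contact force between the fingers and biscuit1 above 1 N or contact force between the fingers and biscuit2 above 1 N or contact force between the fingers and biscuit3 above 1 N).
It fails at once if the canister is pushed over 30 mm or tipped (distance of canister from where it was at the start of the episode above 0.03 m or angle between canister's own z axis and vertical above 0.25 rad).
It fails at once if another thing is pushed over 30 mm or knocked over (distance of any of mill, tumbler, ramekin_a, ramekin_b, lid, sieve, oil from where it was at the start of the episode above 0.03 m or angle between any of mill, tumbler, ramekin_a, ramekin_b, lid, sieve, oil's own z axis and vertical above 0.3 rad).
It also fails if it takes over 72 s, if anything falls off the work surface, if the arm or the gripper's body presses on something with over 40 N, if the wrist force passes 120 N, or if a joint passes its speed limit or range.

## Robot

A 7-joint arm with a two-finger parallel gripper is mounted at the origin on the work surface. World frame = base frame: x ahead of the robot, y to its left, z up, the work surface at z = 0. Lengths are in m, angles in rad, forces in N, time in s.
With the tool pointing down it reaches from about 0.425 to 0.925 m from the base axis. Payload 6.8 kg.
Tool frame: the origin (TCP) lies on the mounting face of the last link; the fingertips stand 173 mm ahead of it and the grasp point (between the pads) lies 155 mm ahead of it; z points along the fingers, y is the line along which they close (so a half turn about z gives the same grasp; the last joint's range is limited). The gripper opens to 85 mm and grips with 20 to 120 N. Pads are 22 mm wide; open, the fingers measure 114 mm over their backs; the gripper's body (76 mm by 85 mm) begins 54 mm behind the grasp point. The pads swing forward as they close: fully open they stand 13 mm farther back than shut.
Start: joints at [1.132, 0.477, 0.022, 1.555, -0.011, 1.109, -0.083], TCP at [0.219, -0.638, 0.405] pointing down, gripper open.
Joint ranges: [-2.96, 2.96], [-0.34, 2.1], [-1.41, 1.46], [0.24, 2.44], [-1.37, 4.51], [0.17, 1.92], [-2.96, 2.96]. Speed limits (rad/s): [2.39, 2.39, 3.14, 3.14, 3.14, 3.14, 3.14].

## Interface

Orientations are given as a rotation vector (axis times angle).
In Python, from bench import r gives the robot as it stands.
- The arm moves only by the tool carry_out, never from a script. Its argument "moves" is a list of rows, each a list of 5 numbers: the shift along the tool's x, y, z in m, then the turn about the tool's z in rad, then the finger opening in m, from 0 to 0.0854. In form: [[dx, dy, dz, roll, claw], ...]. A call has exactly 8 rows; each row is the pose to reach, as a shift and turn from the pose commanded when the call began, along the tool's axes at that moment; what a row does not reach only later rows make up. A row lasts 1/10 s, in which the tool goes at most 50 mm and 8.59 degrees, less where a joint would pass 70% of its speed; a pose out of reach is approached as far as the arm can. A call with a gripper value outside its range is refused whole. The fingers move at their own pace and stop on an object; "force" is the grip in N (left out, the last holds). Time passes only in rows, so rows that repeat a pose let the fingers close, or fill a call up. It gives the time, the measured TCP pose, the force, the opening and the grip force at its end, in the units of the state.
- r.get_obs(): the state, without advancing time (a new reading comes with each control period).
- r.grab_frame(name): name is "scene" or "side" or "wrist"; returns the picture (480x640x3 uint8, red, green, blue); there is no depth.
- r.calibration(name): a dict with "fx", "fy", "cx", "cy" (pixels), "k1" (the pictures are not rectified: a ray, as slopes to the right and down, at radius r is drawn at 1 + k1 r^2 times it, then the intrinsics apply), "rvec" (rotation vector, rad) and "tvec" (3), from world to camera coordinates, as OpenCV has them. Camera axes: x right, y down, z forward; pixel columns grow to the right and rows downward; lengths in m; the calibration is good to about 2 mm. A picture is of the moment at which its call begins: read the wrist's pose just before it. calibration takes no time and is no camera call; for the wrist camera it gives the pose at the moment of the call.
- r.hand_in(): hands the job in; it is judged then, once.
The state is a dict: "clock": time; "joints": joint angles; "qvel": joint speeds; "tau": joint torques, N m; "tcp_pos": TCP position; "orientation": TCP orientation; "contact_force": force on the tool from outside, world axes, zero at the start; "moment": the same for the moment, N m; "grip_width": finger opening in m; "gripper_force": force on a finger pad.
Only numpy, scipy, OpenCV 4.12 (cv2) and the standard library are available. Lean on these libraries where they do the work, as an engineer would, in place of code of your own. Each camera call takes 0.05 s, during which the arm holds its last target. There are 200 camera calls.

## Working session

There is one attempt and no reset: what is moved stays moved. The work goes in short steps, Python scripts to look and compute and a tool call to move; the robot and the scene stay as the last step left them, time stands still between calls to the robot, and variables do not carry over. Pictures are saved under pics/ and viewed, at most 10 in all, crops included, and the job is handed in when it is done.

Besides the shell and the picture viewer there is one more tool, called after "Emit:" by a JSON object that holds its "fn" and its "kwargs", one argument or row to a line. carry_out: Moves the arm, as the interface text tells. Its arguments: {"type":"object","properties":{"moves":{"type":"array","items":{"type":"array","items":{"type":"number"}}},"force":{"type":"number"}},"required":["moves"]}

```bash
mkdir -p pics; cat > h.py <<'E'
import numpy as np, cv2
from bench import r
from scipy.spatial.transform import Rotation as R
def cal(n):
    c=r.calibration(n); return c
def rays(c,uv):
    uv=np.atleast_2d(np.asarray(uv,float))
    d=np.c_[(uv[:,0]-c['cx'])/c['fx'],(uv[:,1]-c['cy'])/c['fy']]
    s=d.copy()
    for _ in range(20): s=d/(1+c['k1']*(s**2).sum(1,keepdims=True))
    M=R.from_rotvec(np.ravel(c['rvec'])).as_matrix()
    D=np.c_[s,np.ones(len(s))]@M
    return -M.T@np.ravel(c['tvec']),D/np.linalg.norm(D,axis=1,keepdims=True)
def onz(c,uv,z):
    o,D=rays(c,uv); return o+D*((z-o[2])/D[:,2])[:,None]
def tri(c1,p1,c2,p2):
    A=np.zeros((3,3));b=np.zeros(3);L=[]
    for c,p in((c1,p1),(c2,p2)):
        o,D=rays(c,p);P=np.eye(3)-np.outer(D[0],D[0]);A+=P;b+=P@o;L.append((o,P))
    x=np.linalg.solve(A,b);return x,[np.linalg.norm(P@(x-o)) for o,P in L]
def proj(c,X):
    M=R.from_rotvec(np.ravel(c['rvec'])).as_matrix();Y=np.atleast_2d(X)@M.T+np.ravel(c['tvec'])
    s=Y[:,:2]/Y[:,2:];s=s*(1+c['k1']*(s**2).sum(1,keepdims=True))
    return s*[c['fx'],c['fy']]+[c['cx'],c['cy']]
def grab(n,f):
    c=r.calibration(n);im=r.grab_frame(n)[:,:,::-1].copy();cv2.imwrite('pics/'+f,im);return c,im
E
python3 - <<'E'
from h import *
print(r.get_obs())
for n in('scene','side'):
    c,im=grab(n,n+'0.png');print(n,c)
E
```

```text
{'clock': 0.0, 'joints': array([ 1.13191456,  0.47782589,  0.02236561,  1.5564433 , -0.01146825,
        1.10929029, -0.08310395]), 'qvel': array([ 0.00033119,  0.00016044, -0.00076944, -0.00095239, -0.00116612,
        0.00058376,  0.00090201]), 'tau': array([ 1.39835274e-04, -5.96449399e+01,  1.60800699e+00, -2.81195748e+01,
        1.24574071e-02,  9.38304118e-03, -5.84205623e-05]), 'tcp_pos': array([ 0.21913259, -0.63815683,  0.40371208]), 'orientation': array([-3.09696894e+00, -5.16946640e-01,  7.48009464e-04]), 'contact_force': array([ 0.33047119,  0.02251011, -0.51943763]), 'moment': array([ 0.00792809, -0.01406921, -0.00395345]), 'gripper_force': 0.0, 'grip_width': 0.08514813989347719}
scene {'fx': 604.6393868919216, 'fy': 604.6393868919216, 'cx': 311.55057129071076, 'cy': 228.13278927034506, 'k1': -0.006949359038853599, 'rvec': array([ 2.38940737,  0.19245692, -0.10103327]), 'tvec': array([-0.46316956,  0.04651841,  1.74852653])}
side {'fx': 547.7351043525846, 'fy': 547.7351043525846, 'cx': 322.00405709016735, 'cy': 239.81149487557252, 'k1': -0.12464494283035872, 'rvec': array([ 2.37076262, -0.65240481,  0.23327248]), 'tvec': array([-0.41014171,  0.26592096,  1.4839391 ])}
```

View pics/scene0.png

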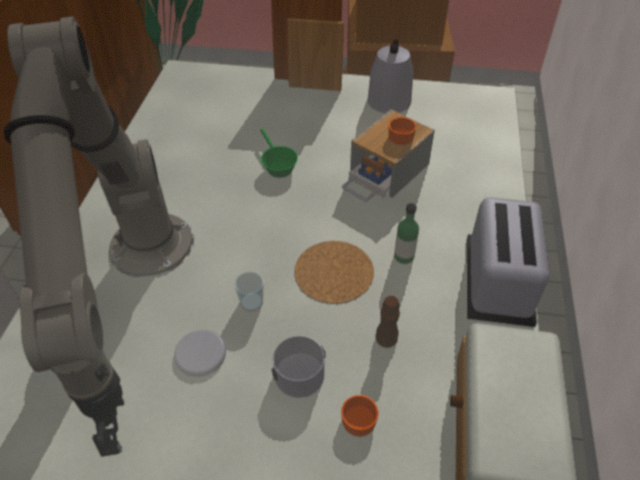

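View pics/side0.png

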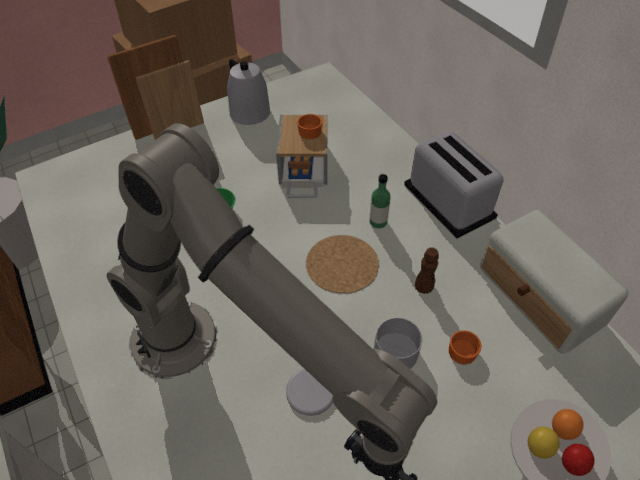

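The scene view shows the mat at about (335,271), the canister at (299,366) and the cabinet at (392,150), with its front facing lower-left and the pull bar near (357,192). The side view shows the mat at (342,263), the canister at (398,342) and the bar near (301,190).

```bash
python3 - <<'E'
from h import *
a=cv2.imread('pics/scene0.png');b=cv2.imread('pics/side0.png')
A=cv2.resize(a[105:205,335:440],None,fx=4,fy=4,interpolation=cv2.INTER_CUBIC)
B=cv2.resize(b[105:205,260:345],None,fx=4,fy=4,interpolation=cv2.INTER_CUBIC)
cv2.imwrite('pics/crop1.png',np.hstack([A,B[:, :]]))
c1,c2=cal('scene'),cal('side')
h1=cv2.cvtColor(a,cv2.COLOR_BGR2HSV);h2=cv2.cvtColor(b,cv2.COLOR_BGR2HSV)
for n,h,p in(('s',h1,(335,271)),('d',h2,(342,263))):print(n,h[p[1],p[0]])
for c,h,roi in((c1,h1,(285,230,385,310)),(c2,h2,(295,225,390,300))):
    x0,y0,x1,y1=roi;m=cv2.inRange(h[y0:y1,x0:x1],(5,80,60),(20,255,255))
    k=max(cv2.findContours(m,0,1)[0],key=cv2.contourArea)[:,0]+[x0,y0]
    w=onz(c,k,.004);ctr,rad=cv2.minEnclosingCircle(w[:,:2].astype(np.float32))
    A_=np.c_[2*w[:,:2],np.ones(len(w))];s=np.linalg.lstsq(A_,(w[:,:2]**2).sum(1),rcond=None)[0]
    e=cv2.fitEllipse(k.astype(np.float32)); print('mat',ctr,rad,s[:2],np.sqrt(s[2]+s[:2]@s[:2]),e)
for nm,c,p,z in(('can',c1,(299,355),.08),('can',c2,(398,338),.08),('mill',c1,(386,341),0),('oil',c1,(404,257),0),('oil',c2,(379,223),0),('tumb',c1,(251,303),0),('lid',c1,(200,353),.018),('ramb',c1,(360,412),.045),('sieve',c1,(279,160),.05),('rama',c1,(402,127),.185)):
    print(nm,onz(c,p,z)[0].round(3))
E
```

```text
s [ 15 126 138]
d [ 15 114 130]
mat (0.5347194075584412, -0.018271880224347115) 0.10867773741483688 [ 0.53472033 -0.01857208] 0.10698936985382018 ((333.680419921875, 271.66705322265625), (60.857357025146484, 77.77427673339844), 91.06912994384766)
mat (0.5332133769989014, -0.022040583193302155) 0.1089756041765213 [ 0.53307809 -0.02251982] 0.10692199304912994 ((341.8971862792969, 263.8251953125), (56.488800048828125, 71.54578399658203), 92.3265380859375)
can [ 0.5  -0.34  0.08]
can [ 0.495 -0.351  0.08 ]
mill [ 0.696 -0.22   0.   ]
oil [0.723 0.062 0.   ]
oil [0.722 0.055 0.   ]
tumb [ 0.334 -0.158  0.   ]
lid [ 0.25  -0.336  0.018]
ramb [ 0.654 -0.44   0.045]
sieve [0.305 0.361 0.05 ]
rama [0.677 0.409 0.185]
```

View pics/crop1.png

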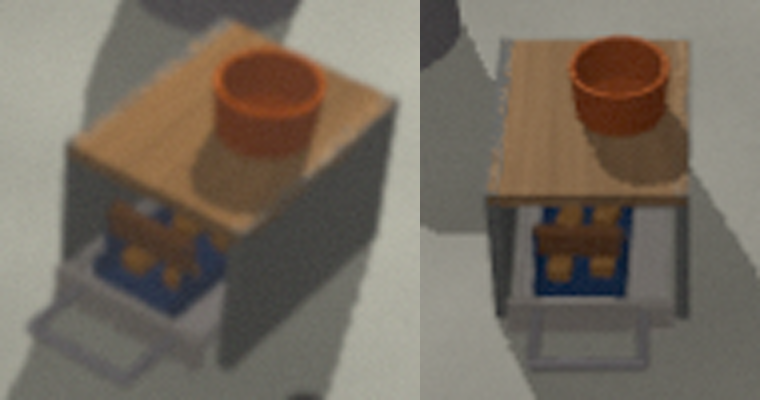

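The crop shows the front roof corners at (67,145) and (243,228) in the scene half, and (490,195) and (688,195) in the side half. The bar runs (38,330)–(125,378) and (533,366)–(644,366) respectively. Biscuits lie in the tray on both sides of the bridge.

```bash
python3 - <<'E'
from h import *
c1,c2=cal('scene'),cal('side')
S=lambda x,y:(335+x/4-.4,105+y/4-.4)
D=lambda x,y:(260+(x-420)/4-.4,105+y/4-.4)
for n,a,b in(('FL',(67,143),(490,194)),('FR',(243,226),(688,194)),('BL',(222,22),(502,40)),('BR',(396,100),(688,40)),('barL',(38,330),(533,366)),('barR',(125,378),(644,366)),('brTL',(112,203),(534,228)),('brTR',(194,250),(622,228)),('FRbot',(225,366),(686,316))):
    x,e=tri(c1,S(*a),c2,D(*b));z=.14 if n[0] in'FB' else (.03 if n[:3]=='bar' else .09)
    print(n,x.round(3),np.round(e,3),onz(c1,S(*a),z)[0].round(3),onz(c2,D(*b),z)[0].round(3))
o=r.get_obs();M=R.from_rotvec(o['orientation']).as_matrix();print(M.round(3))
E
```

```text
FL [0.531 0.373 0.144] [0.002 0.002] [0.53 0.38 0.14] [0.532 0.374 0.14 ]
FR [0.668 0.293 0.144] [0.004 0.004] [0.669 0.304 0.14 ] [0.668 0.292 0.14 ]
BL [0.634 0.548 0.141] [0. 0.] [0.634 0.549 0.14 ] [0.634 0.548 0.14 ]
BR [0.774 0.468 0.139] [0.001 0.001] [0.774 0.469 0.14 ] [0.772 0.465 0.14 ]
barL [0.521 0.295 0.02 ] [0.003 0.003] [0.523 0.289 0.03 ] [0.516 0.283 0.03 ]
barR [0.594 0.238 0.033] [0.003 0.003] [0.594 0.246 0.03 ] [0.594 0.237 0.03 ]
brTL [0.567 0.371 0.091] [0.002 0.002] [0.567 0.375 0.09 ] [0.567 0.37  0.09 ]
brTR [0.634 0.341 0.08 ] [0. 0.] [0.634 0.33  0.09 ] [0.629 0.333 0.09 ]
FRbot [0.667 0.292 0.006] [0.002 0.002] [0.668 0.156 0.14 ] [0.594 0.172 0.14 ]
[[ 0.946  0.325 -0.001]
 [ 0.325 -0.946  0.002]
 [-0.    -0.002 -1.   ]]
```

Emit:
{"fn": "carry_out", "kwargs": {
  "moves": [
    [0.042,-0.025,0,0.108,0.085],
    [0.084,-0.051,0,0.216,0.085],
    [0.125,-0.076,0,0.324,0.085],
    [0.167,-0.101,0,0.432,0.085],
    [0.209,-0.127,0,0.54,0.085],
    [0.251,-0.152,0,0.648,0.085],
    [0.292,-0.177,0,0.756,0.085],
    [0.334,-0.203,0,0.864,0.085]
  ]
}}

```text
clock: 0.9
tcp_pos: [0.47, -0.3363, 0.4045]
orientation: [3.029, -0.835, -0.001]
contact_force: [1.0, -1.1, -0.5]
grip_width: 0.0847
gripper_force: 0.0
```

```bash
cat >> h.py <<'E'
def todo(x,y,z,yaw=None):
    "tool shift + roll to bring the TCP to x,y,z with tool y at world angle yaw (deg, mod 180)"
    o=r.get_obs();M=R.from_rotvec(o['orientation']).as_matrix();p=o['tcp_pos']
    a=np.degrees(np.arctan2(M[1,1],M[0,1]));roll=0 if yaw is None else -((yaw-a+90)%180-90)
    print('t',round(o['clock'],2),'p',p.round(4),'ya',round(a,1),'q',o['joints'].round(2),'F',o['contact_force'].round(1),'w',round(o['grip_width'],4),round(o['gripper_force'],1),'tilt',np.degrees(np.arccos(-M[2,2])).round(2))
    print('shift',(M.T@(np.array([x,y,z])-p)).round(4),'roll',round(np.radians(roll),3))
E
python3 -c "
from h import *
todo(.557,.266,.40,59.5)"
```

```text
t 0.9 p [ 0.47   -0.3363  0.4045] ya -120.8 q [ 0.47  0.32  0.05  1.8  -0.02  1.03 -1.58] F [ 1.  -1.1 -0.5] w 0.0847 0.0 tilt 0.03
shift [-0.2339 -0.5618  0.0045] roll -0.006
```

Emit:
{"fn": "carry_out", "kwargs": {
  "moves": [
    [-0.018,-0.044,0,0,0.085],
    [-0.037,-0.088,0,0,0.085],
    [-0.055,-0.132,0,0,0.085],
    [-0.073,-0.176,0,0,0.085],
    [-0.092,-0.22,0,0,0.085],
    [-0.11,-0.264,0,0,0.085],
    [-0.128,-0.308,0,0,0.085],
    [-0.146,-0.351,0,0,0.085]
  ]
}}

```text
clock: 1.7
tcp_pos: [0.5217, 0.0405, 0.4046]
orientation: [3.03, -0.828, -0.0]
contact_force: [1.0, 0.4, 0.3]
grip_width: 0.0851
gripper_force: 0.0
```

Emit:
{"fn": "carry_out", "kwargs": {
  "moves": [
    [-0.018,-0.043,0,0,0.085],
    [-0.036,-0.086,0,0,0.085],
    [-0.054,-0.129,0,0,0.085],
    [-0.072,-0.172,0.02,0,0.085],
    [-0.088,-0.211,0.04,0,0.085],
    [-0.088,-0.211,0.08,0,0.085],
    [-0.088,-0.211,0.08,0,0.085],
    [-0.088,-0.211,0.08,0,0.085]
  ]
}}

```text
clock: 2.5
tcp_pos: [0.5534, 0.2641, 0.3243]
orientation: [3.028, -0.828, -0.002]
contact_force: [1.0, 0.5, 0.3]
grip_width: 0.0849
gripper_force: 0.0
```

```bash
python3 -c "
from h import *
todo(.557,.266,.185,59.5)
c,im=grab('wrist','w1.png')
print(c)
print(proj(c,[[.521,.295,.03],[.594,.238,.03],[.557,.266,.03]]))
"
```

```text
t 2.5 p [0.5534 0.2641 0.3243] ya -120.6 q [-0.36  0.47 -0.24  1.77  0.14  0.92 -2.77] F [1.  0.5 0.3] w 0.0849 0.0 tilt 0.15
shift [ 0.0022 -0.0038  0.1392] roll -0.002
{'fx': 406.602299233002, 'fy': 406.602299233002, 'cx': 316.4723670578997, 'cy': 239.1706035598714, 'k1': -0.04236661938149895, 'rvec': array([-1.45616909,  2.55606464,  0.42881252]), 'tvec': array([0.50862656, 0.30564884, 0.4180614 ])}
[[301.77283541 287.77375665]
 [318.63928625 157.70664455]
 [310.7555058  226.50558014]]
```

View pics/w1.png

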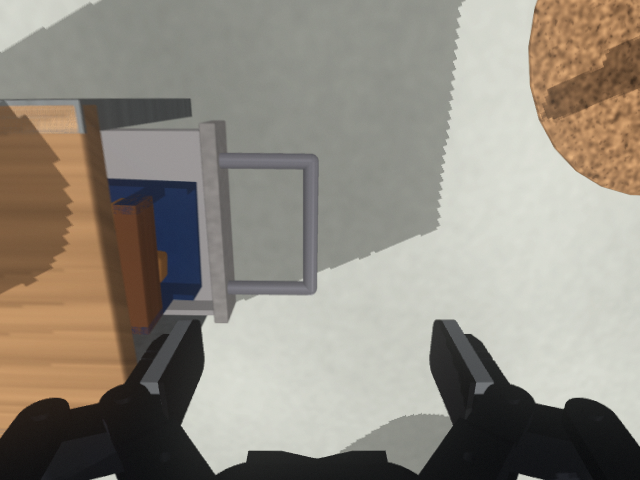

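The wrist view shows the bar upright at u≈311, v 158–290, midpoint (311,224), against a predicted (311,226). So position and yaw agree. I'll descend with a narrower opening to clear the panel.

Emit:
{"fn": "carry_out", "kwargs": {
  "moves": [
    [0.002,-0.004,0,0,0.045],
    [0.002,-0.004,0.03,0,0.045],
    [0.002,-0.004,0.07,0,0.045],
    [0.002,-0.004,0.11,0,0.045],
    [0.002,-0.004,0.138,0,0.045],
    [0.002,-0.004,0.138,0,0.0],
    [0.002,-0.004,0.138,0,0.0],
    [0.002,-0.004,0.138,0,0.0]
  ],
  "force": 40
}}

```text
clock: 3.35
tcp_pos: [0.5583, 0.2675, 0.189]
orientation: [-3.028, 0.829, -0.004]
contact_force: [1.3, 0.1, -3.1]
grip_width: 0.0085
gripper_force: 39.0
```

```bash
python3 -c "
from h import *
c=cal('wrist')
todo(.557-.11*.509,.266-.11*.861,.185,59.5)
"
```

```text
t 3.35 p [0.5583 0.2675 0.189 ] ya -120.6 q [-0.4   0.66 -0.21  1.83  0.2   0.67 -2.82] F [ 1.3  0.1 -3.1] w 0.0085 39.0 tilt 0.2
shift [-0.0003  0.112   0.0037] roll -0.002
```

Emit:
{"fn": "carry_out", "kwargs": {
  "moves": [
    [0,0.015,0,0,0],
    [0,0.032,0,0,0],
    [0,0.05,0,0,0],
    [0,0.068,0,0,0],
    [0,0.082,0,0,0],
    [0,0.092,0,0,0],
    [0,0.098,0,0,0],
    [0,0.1,0,0,0]
  ]
}}

```text
clock: 4.15
tcp_pos: [0.5066, 0.182, 0.1889]
orientation: [-3.028, 0.827, -0.003]
contact_force: [-2.8, 3.2, 5.9]
grip_width: 0.0081
gripper_force: 41.7
```

```bash
python3 -c "
from h import *
todo(.557-.11*.509,.266-.11*.861,.185,59.5)
"
```

```text
t 4.15 p [0.5066 0.182  0.1889] ya -120.5 q [-0.29  0.57 -0.21  2.02  0.21  0.57 -2.75] F [-2.8  3.2  5.9] w 0.0081 41.7 tilt 0.21
shift [0.0007 0.0121 0.0038] roll -0.001
```

Emit:
{"fn": "carry_out", "kwargs": {
  "moves": [
    [0,0.002,0,0,0],
    [0,0.004,0,0,0],
    [0,0.006,0,0,0],
    [0,0.006,0,0,0],
    [0,0.006,0,0,0],
    [0,0.006,0,0,0],
    [0,0.006,0,0,0],
    [0,0.006,0,0,0]
  ]
}}

```text
clock: 4.95
tcp_pos: [0.5037, 0.1774, 0.1889]
orientation: [-3.028, 0.826, -0.003]
contact_force: [-3.9, 2.5, 8.7]
grip_width: 0.0083
gripper_force: 42.0
```

Emit:
{"fn": "carry_out", "kwargs": {
  "moves": [
    [0,0,0,0,0.045],
    [0,0,0,0,0.045],
    [0,0,-0.03,0,0.045],
    [0,0,-0.08,0,0.045],
    [0,0,-0.13,0,0.085],
    [0,-0.04,-0.17,0,0.085],
    [0,-0.06,-0.17,0,0.085],
    [0,-0.06,-0.17,0,0.085]
  ]
}}

```text
clock: 5.75
tcp_pos: [0.5351, 0.2308, 0.3594]
orientation: [-3.027, 0.822, -0.007]
contact_force: [-0.5, 0.1, -0.7]
grip_width: 0.0849
gripper_force: 0.0
```

```bash
python3 -c "
from h import *
todo(.556,.26,.358,59.5)
c,im=grab('wrist','w2.png')
import json;json.dump({k:np.ravel(v).tolist() for k,v in c.items()},open('w2.json','w'))
"
```

```text
t 5.75 p [0.5351 0.2308 0.3594] ya -120.4 q [-0.3   0.39 -0.28  1.81  0.13  0.95 -2.73] F [-0.5  0.1 -0.7] w 0.0849 0.0 tilt 0.39
shift [ 0.0032 -0.0358  0.0016] roll 0.002
```

Emit:
{"fn": "carry_out", "kwargs": {
  "moves": [
    [0,-0.01,0,0,0.085],
    [0,-0.025,0,0,0.085],
    [0,-0.04,0,0,0.085],
    [0,-0.055,0,0,0.085],
    [0,-0.065,0,0,0.085],
    [0,-0.07,0,0,0.085],
    [0,-0.07,0,0,0.085],
    [0,-0.07,0,0,0.085]
  ]
}}

```text
clock: 6.6
tcp_pos: [0.5693, 0.2877, 0.3565]
orientation: [3.03, -0.828, -0.0]
contact_force: [0.1, 0.2, -0.4]
grip_width: 0.0851
gripper_force: 0.0
```

```bash
python3 -c "
from h import *
todo(.556,.26,.358,59.5)
c,im=grab('wrist','w3.png')
import json;json.dump({k:np.ravel(v).tolist() for k,v in c.items()},open('w3.json','w'))
a=cv2.imread('pics/w2.png');cv2.imwrite('pics/w23.png',np.hstack([a[0:400,60:460],im[0:400,60:460]]))
"
```

```text
t 6.6 p [0.5693 0.2877 0.3565] ya -120.6 q [-0.37  0.48 -0.27  1.68  0.15  1.   -2.79] F [ 0.1  0.2 -0.4] w 0.0851 0.0 tilt 0.05
shift [ 0.0027  0.0306 -0.0015] roll -0.001
```

View pics/w23.png

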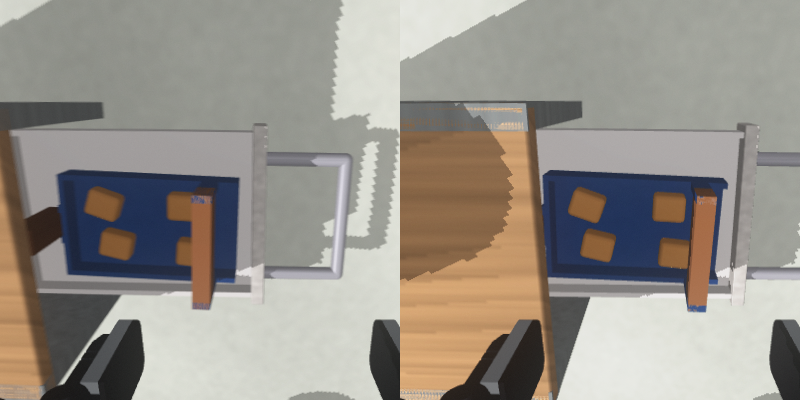

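Side by side, both views show the bridge bar clear of the roof: left crop x 192–213, v 187–308; right crop x 689–717, v 188–311. All four biscuits lie in the tray and the sliding tray is out.

```bash
python3 - <<'E'
from h import *
import json
C=[];I=[]
for n in('w2','w3'):
    d=json.load(open(n+'.json'));C.append({k:(v[0] if len(v)==1 else np.array(v)) for k,v in d.items()});I.append(cv2.imread(f'pics/{n}.png'))
rng=[(245,280),(340,385)]
for c,im,(a,b) in zip(C,I,rng):
    print([im[215:285,u].mean(0).astype(int).tolist() for u in range(a,b,2)])
    h=cv2.cvtColor(im,cv2.COLOR_BGR2HSV);m=cv2.inRange(h,(4,120,40),(12,255,255))
    for v in (210,230,280,295):
        us=np.where(m[v,a-4:b])[0]+a-4;print(v,us.min(),us.max())
        print('  z.088',onz(c,[[us.min(),v],[us.max()+1,v]],.088).round(4)[:,:2].tolist())
E
```

```text
[[67, 72, 87], [67, 72, 87], [67, 72, 87], [67, 85, 121], [67, 99, 154], [67, 100, 154], [67, 100, 154], [67, 100, 154], [67, 100, 154], [67, 100, 155], [67, 100, 154], [67, 100, 154], [63, 92, 143], [47, 65, 98], [47, 50, 64], [74, 51, 46], [84, 55, 43], [85, 56, 43]]
210 252 272
  z.088 [[0.5739, 0.256], [0.5674, 0.2449]]
230 252 272
  z.088 [[0.5632, 0.2631], [0.5566, 0.2518]]
280 253 270
  z.088 [[0.5345, 0.2812], [0.5286, 0.2711]]
295 253 270
  z.088 [[0.5255, 0.2872], [0.5195, 0.2769]]
[[72, 79, 96], [72, 77, 94], [68, 71, 85], [70, 70, 81], [62, 62, 74], [58, 66, 91], [61, 88, 134], [71, 104, 159], [73, 109, 166], [73, 109, 166], [74, 109, 166], [74, 109, 166], [74, 109, 167], [74, 110, 167], [75, 110, 166], [79, 97, 135], [84, 82, 100], [91, 69, 66], [118, 95, 87], [150, 141, 141], [170, 170, 174], [174, 175, 179], [174, 175, 179]]
210 354 375
  z.088 [[0.5758, 0.2579], [0.5691, 0.2465]]
230 351 373
  z.088 [[0.5657, 0.2656], [0.5585, 0.2534]]
280 349 368
  z.088 [[0.537, 0.2829], [0.5304, 0.2719]]
295 348 366
  z.088 [[0.528, 0.2887], [0.5217, 0.2781]]
```

```bash
python3 - <<'E'
from h import *
import json
C=[]
for n in('w2','w3'):
    d=json.load(open(n+'.json'));C.append({k:(v[0] if len(v)==1 else np.array(v)) for k,v in d.items()})
for n,a,b in(('top',(261.5,196),(362,197)),('mid',(261.5,247),(360.5,248)),('bot',(261.5,304),(358,305))):
    x,e=tri(C[0],a,C[1],b);print(n,x.round(4),np.round(e,4),[onz(c,p,.088)[0,:2].round(4) for c,p in zip(C,(a,b))])
# tray long side near (lower) inner wall & mouth, biscuits: tops z=.022+.004+.016
print('mouth',[onz(C[0],p,.026)[0].round(4) for p in((299,179),(297,282))],'back',[onz(C[0],p,.048)[0].round(4) for p in((118,172),(127,275))])
print('bis',[onz(C[1],p,.042)[0,:2].round(4) for p in((247,205),(257,246),(329,207),(333,253))])
todo(.556,.26,.358,59.5)
E
```

```text
top [0.5762 0.2502 0.0718] [0.0001 0.0001] [array([0.5783, 0.2463]), array([0.5804, 0.2499])]
mid [0.5485 0.2671 0.0781] [0.0001 0.0001] [array([0.5508, 0.2641]), array([0.5524, 0.2662])]
bot [0.5157 0.2875 0.0838] [0.0003 0.0003] [array([0.5171, 0.286 ]), array([0.5183, 0.2866])]
mouth [array([0.5672, 0.2298, 0.026 ]), array([0.4958, 0.275 , 0.026 ])] back [array([0.6387, 0.3331, 0.048 ]), array([0.5739, 0.3776, 0.048 ])]
bis [array([0.6051, 0.3244]), array([0.5753, 0.3354]), array([0.5739, 0.2747]), array([0.5419, 0.2897])]
t 6.65 p [0.5693 0.2875 0.3566] ya -120.6 q [-0.37  0.48 -0.27  1.68  0.15  1.   -2.79] F [0.1 0.3 0.2] w 0.085 0.0 tilt 0.04
shift [ 0.0026  0.0304 -0.0014] roll -0.001
```

```bash
python3 -c "
from h import *
todo(.551,.2655,.232,58.3)"
```

```text
t 6.65 p [0.5693 0.2875 0.3566] ya -120.6 q [-0.37  0.48 -0.27  1.68  0.15  1.   -2.79] F [0.1 0.3 0.2] w 0.085 0.0 tilt 0.04
shift [-0.0046  0.0281  0.1246] roll 0.019
```

Emit:
{"fn": "carry_out", "kwargs": {
  "moves": [
    [-0.005,0.028,0,0.019,0.06],
    [-0.005,0.028,0.01,0.019,0.06],
    [-0.005,0.028,0.05,0.019,0.06],
    [-0.005,0.028,0.09,0.019,0.06],
    [-0.005,0.028,0.115,0.019,0.06],
    [-0.005,0.028,0.124,0.019,0.06],
    [-0.005,0.028,0.124,0.019,0.06],
    [-0.005,0.028,0.124,0.019,0.06]
  ]
}}

```text
clock: 7.45
tcp_pos: [0.5514, 0.2668, 0.2339]
orientation: [-3.021, 0.856, -0.002]
contact_force: [-0.0, 0.2, 0.2]
grip_width: 0.0599
gripper_force: 0.0
```

Emit:
{"fn": "carry_out", "kwargs": {
  "moves": [
    [0,0,0,0,0.03],
    [0,0,0,0,0.015],
    [0,0,0,0,0.005],
    [0,0,0,0,0],
    [0,0,0,0,0],
    [0,0,0,0,0],
    [0,0,0,0,0],
    [0,0,0,0,0]
  ],
  "force": 80
}}

```text
clock: 8.25
tcp_pos: [0.5513, 0.2666, 0.2337]
orientation: [-3.022, 0.856, -0.002]
contact_force: [-1.2, -0.4, 6.7]
grip_width: 0.0108
gripper_force: 78.9
```

```bash
python3 -c "
from h import *
todo(.551,.2655,.232,58.3)"
```

```text
t 8.25 p [0.5513 0.2666 0.2337] ya -121.7 q [-0.37  0.59 -0.24  1.83  0.2   0.75 -2.84] F [-1.2 -0.4  6.7] w 0.0108 78.9 tilt 0.1
shift [0.0004 0.0011 0.0017] roll 0.001
```

Emit:
{"fn": "carry_out", "kwargs": {
  "moves": [
    [0,0,-0.006,0,0],
    [0,0,-0.016,0,0],
    [0,0,-0.026,0,0],
    [0,0,-0.031,0,0],
    [0,0,-0.031,0,0],
    [0,0.01,-0.031,0,0],
    [0,0.02,-0.031,0,0],
    [0,0.025,-0.031,0,0]
  ]
}}

```text
clock: 9.05
tcp_pos: [0.5368, 0.2434, 0.2631]
orientation: [3.02, -0.857, -0.002]
contact_force: [0.6, -0.4, -3.1]
grip_width: 0.0108
gripper_force: 77.9
```

```bash
python3 -c "
from h import *
todo(.534,-.020,.232,58.3)
c,im=grab('wrist','w4.png')
c2,s=grab('side','s4.png')
a=cv2.resize(s[100:220,250:350],None,fx=4,fy=4,interpolation=cv2.INTER_CUBIC)
cv2.imwrite('pics/v4.png',np.hstack([im[0:400,60:460],a[:400]]))
"
```

```text
t 9.05 p [0.5368 0.2434 0.2631] ya -121.7 q [-0.34  0.52 -0.25  1.87  0.18  0.78 -2.81] F [ 0.6 -0.4 -3.1] w 0.0108 77.9 tilt 0.13
shift [0.136  0.2255 0.0315] roll -0.0
```

View pics/v4.png

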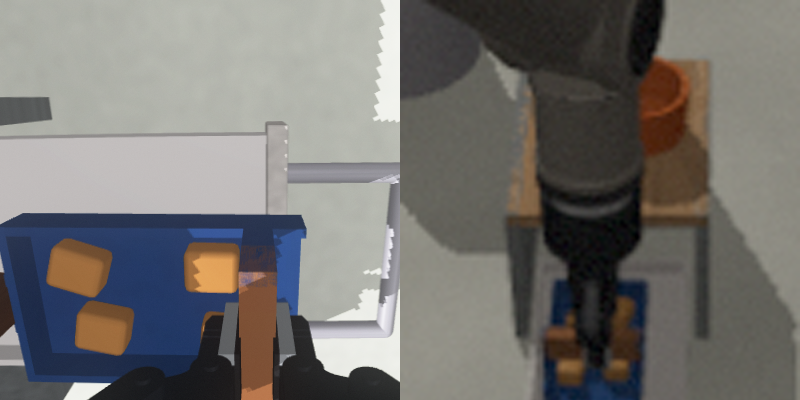

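The tray hangs level from the bridge with biscuits visible at crop (80,268), (105,327), (212,268) and (210,322); it is clear above the sliding tray.

Emit:
{"fn": "carry_out", "kwargs": {
  "moves": [
    [0,0.01,0,0,0],
    [0,0.025,0,0,0],
    [0,0.042,-0.002,0,0],
    [0,0.058,-0.01,0,0],
    [0,0.07,-0.025,0,0],
    [0,0.078,-0.045,0,0],
    [0,0.082,-0.06,0,0],
    [0,0.083,-0.065,0,0]
  ]
}}

```text
clock: 9.95
tcp_pos: [0.4943, 0.174, 0.3308]
orientation: [-3.021, 0.857, -0.004]
contact_force: [0.1, 0.2, -1.6]
grip_width: 0.0109
gripper_force: 78.0
```

Emit:
{"fn": "carry_out", "kwargs": {
  "moves": [
    [0.008,0.009,0,-0.028,0],
    [0.026,0.029,0,-0.088,0],
    [0.05,0.056,0,-0.171,0],
    [0.077,0.087,0,-0.265,0],
    [0.104,0.118,0,-0.36,0],
    [0.13,0.147,0,-0.448,0],
    [0.15,0.171,0,-0.52,0],
    [0.16,0.182,0,-0.553,0]
  ]
}}

```text
clock: 10.75
tcp_pos: [0.5349, -0.068, 0.3283]
orientation: [3.14, -0.001, -0.0]
contact_force: [0.6, 0.2, -2.1]
grip_width: 0.0105
gripper_force: 78.0
```

```bash
python3 -c "
from h import *
todo(.534,-.0655,.218,90)
c,im=grab('wrist','w5.png')
c2,s=grab('scene','s5.png')
a=cv2.resize(s[200:320,270:390],None,fx=10/3,fy=10/3,interpolation=cv2.INTER_CUBIC)
cv2.imwrite('pics/v5.png',np.hstack([im[0:400,60:460],a[:400]]))
"
```

```text
t 10.75 p [ 0.5349 -0.068   0.3283] ya -90.0 q [ 0.25  0.36 -0.29  1.94  0.14  0.86 -1.69] F [ 0.6  0.2 -2.1] w 0.0105 78.0 tilt 0.07
shift [-0.0009 -0.0026  0.1103] roll -0.001
```

View pics/v5.png

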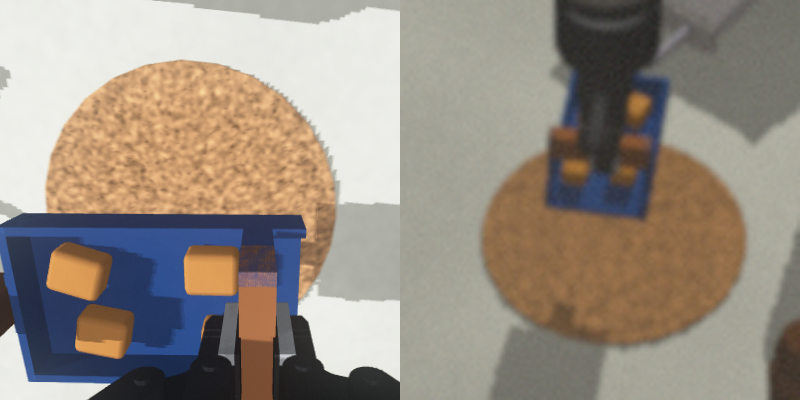

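Tray held level over the mat, biscuits unmoved.

Emit:
{"fn": "carry_out", "kwargs": {
  "moves": [
    [0,-0.002,0.01,0,0],
    [0,-0.002,0.03,0,0],
    [0,-0.002,0.055,0,0],
    [0,-0.002,0.078,0,0],
    [0,-0.002,0.095,0,0],
    [0,-0.002,0.104,0,0],
    [0,-0.002,0.109,0,0],
    [0,-0.002,0.112,0,0]
  ]
}}

```text
clock: 11.65
tcp_pos: [0.535, -0.0614, 0.2166]
orientation: [-3.141, -0.003, -0.0]
contact_force: [0.2, 0.3, -1.4]
grip_width: 0.0107
gripper_force: 78.1
```

Emit:
{"fn": "carry_out", "kwargs": {
  "moves": [
    [0,0,0,0,0],
    [0,0,0,0,0],
    [0,0,0,0,0],
    [0,0,0,0,0],
    [0,0,0,0,0],
    [0,0,0,0,0],
    [0,0,0,0,0],
    [0,0,0,0,0]
  ]
}}

```text
clock: 12.45
tcp_pos: [0.5349, -0.0623, 0.2167]
orientation: [3.142, 0.001, 0.0]
contact_force: [-0.1, 1.0, -2.1]
grip_width: 0.0105
gripper_force: 78.1
```

Still hanging; lower another couple of mm, then release.

Emit:
{"fn": "carry_out", "kwargs": {
  "moves": [
    [0,0,0.0007,0,0],
    [0,0,0.0015,0,0],
    [0,0,0.002,0,0],
    [0,0,0.0025,0,0],
    [0,0,0.003,0,0],
    [0,0,0.003,0,0],
    [0,0,0.003,0,0],
    [0,0,0.003,0,0]
  ]
}}

```text
clock: 13.25
tcp_pos: [0.5349, -0.0622, 0.2157]
orientation: [3.141, 0.001, 0.0]
contact_force: [-7.9, 0.2, 20.7]
grip_width: 0.0105
gripper_force: 81.7
```

Emit:
{"fn": "carry_out", "kwargs": {
  "moves": [
    [0,0,-0.002,0,0],
    [0,0,-0.002,0,0.01],
    [0,0,-0.002,0,0.02],
    [0,0,-0.002,0,0.04],
    [0,0,-0.002,0,0.05],
    [0,0,-0.03,0,0.05],
    [0,0,-0.08,0,0.05],
    [0,0,-0.12,0,0.06]
  ]
}}

```text
clock: 14.05
tcp_pos: [0.535, -0.0622, 0.3354]
orientation: [-3.141, -0.001, -0.0]
contact_force: [0.3, -0.5, -0.1]
grip_width: 0.06
gripper_force: 0.0
```

```bash
python3 -c "
from h import *
todo(.534,.056,.30,0)
"
```

```text
t 14.05 p [ 0.535  -0.0622  0.3354] ya -89.9 q [ 0.25  0.35 -0.3   1.93  0.13  0.87 -1.69] F [ 0.3 -0.5 -0.1] w 0.06 0.0 tilt 0.02
shift [-0.0008 -0.1182  0.0355] roll -1.57
```

Emit:
{"fn": "carry_out", "kwargs": {
  "moves": [
    [0,-0.015,0,-0.137,0.06],
    [0,-0.03,0,-0.275,0.06],
    [0,-0.045,0,-0.412,0.06],
    [0,-0.06,0,-0.55,0.06],
    [0,-0.075,0,-0.687,0.06],
    [0,-0.09,0,-0.825,0.06],
    [0,-0.105,0,-0.962,0.06],
    [0,-0.12,0,-1.1,0.06]
  ]
}}

```text
clock: 14.85
tcp_pos: [0.5347, 0.0582, 0.3336]
orientation: [2.673, 1.65, -0.0]
contact_force: [-1.1, -0.7, -0.5]
grip_width: 0.0601
gripper_force: 0.0
```

Emit:
{"fn": "carry_out", "kwargs": {
  "moves": [
    [0,0,0,-0.12,0.06],
    [0,0,0,-0.24,0.06],
    [0,0,0,-0.36,0.06],
    [0,0,0,-0.47,0.06],
    [0,0,0,-0.47,0.06],
    [0,0,0,-0.47,0.06],
    [0,0,0,-0.47,0.06],
    [0,0,0,-0.47,0.06]
  ]
}}

```text
clock: 15.65
tcp_pos: [0.5348, 0.0577, 0.3337]
orientation: [2.223, 2.22, -0.0]
contact_force: [-0.4, -0.3, 0.4]
grip_width: 0.06
gripper_force: 0.0
```

```bash
python3 -c "
from h import *
todo(.534,.056,.30,0)
c,im=grab('wrist','w6.png')
import json;json.dump({k:np.ravel(v).tolist() for k,v in c.items()},open('w6.json','w'))
P=[[.535,.016+.076-.033,.064],[.535,-.017,.004]]
print(proj(c,P))
"
```

```text
t 15.65 p [0.5348 0.0577 0.3337] ya -0.1 q [ 0.31  0.41 -0.66  1.92  0.32  0.92 -0.51] F [-0.4 -0.3  0.4] w 0.06 0.0 tilt 0.01
shift [-0.0017 -0.0008  0.0337] roll -0.001
[[316.94178322 241.01667376]
 [316.96517524 303.6317402 ]]
```

View pics/w6.png

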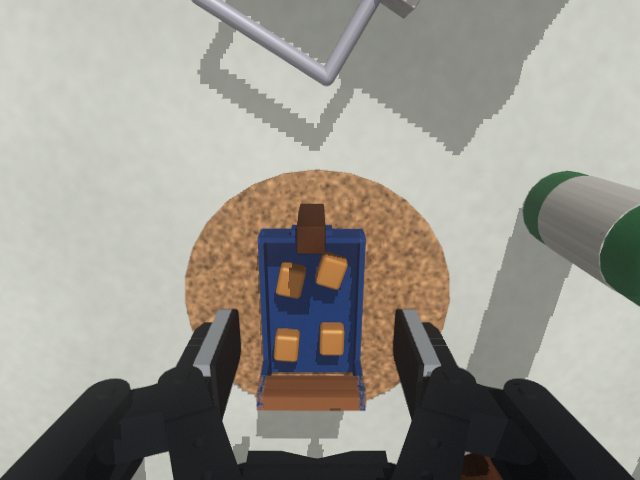

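The knob's top face is centred near (311.5,239), versus a predicted (317,241). So the knob is about 3.5 mm toward -x from the tool axis. The tray stands straight on the mat with all four biscuits inside.

Emit:
{"fn": "carry_out", "kwargs": {
  "moves": [
    [0.001,-0.0035,0.02,0,0.06],
    [0.001,-0.0035,0.05,0,0.06],
    [0.001,-0.0035,0.085,0,0.06],
    [0.001,-0.0035,0.115,0,0.06],
    [0.001,-0.0035,0.128,0,0.06],
    [0.001,-0.0035,0.128,0,0.06],
    [0.001,-0.0035,0.128,0,0.03],
    [0.001,-0.0035,0.128,0,0.02]
  ],
  "force": 60
}}

```text
clock: 16.5
tcp_pos: [0.5321, 0.0589, 0.2072]
orientation: [2.221, 2.22, 0.003]
contact_force: [0.1, -0.4, 0.2]
grip_width: 0.0322
gripper_force: 0.0
```

Emit:
{"fn": "carry_out", "kwargs": {
  "moves": [
    [0,0,0,0,0.01],
    [0,0,0,0,0],
    [0,0,0,0,0],
    [0,0,0,0,0],
    [0,0,0,0,0],
    [0,0,0,0,0],
    [0,0,0,0,0],
    [0,0,0,0,0]
  ],
  "force": 120
}}

```text
clock: 17.3
tcp_pos: [0.532, 0.0589, 0.2074]
orientation: [2.221, 2.22, 0.003]
contact_force: [-0.5, -0.6, 6.5]
grip_width: 0.0163
gripper_force: 117.0
```

```bash
python3 - <<'E'
from h import *
todo(.5,-.265,.42,0)
for n,roi in(('scene',(262,330,342,402)),('side',(362,312,436,376))):
    im=cv2.imread(f'pics/{n}0.png');c=cal(n);x0,y0,x1,y1=roi
    g=cv2.cvtColor(im,cv2.COLOR_BGR2GRAY)[y0:y1,x0:x1]
    h=cv2.resize(g,None,fx=.5,fy=.5,interpolation=cv2.INTER_AREA)
    print(n);print('\n'.join(' '.join('%3d'%v for v in row) for row in h[::1]))
E
```

```text
t 17.3 p [0.532  0.0589 0.2074] ya -0.0 q [ 0.21  0.59 -0.56  2.    0.49  0.68 -0.66] F [-0.5 -0.6  6.5] w 0.0163 117.0 tilt 0.16
shift [-0.3239 -0.0313 -0.2127] roll -0.0
scene
147 147 146 148 147 145 146 147 146 146 147 147 145 146 147 148 147 147 147 148 147 147 147 149 150 150 148 148 149 149 151 150 152 151 151 151 151 152 151 151
147 145 146 149 147 146 147 146 145 145 147 148 145 147 147 149 148 147 146 146 148 147 146 147 148 148 151 148 150 150 150 151 149 150 152 154 151 153 152 151
147 146 146 148 146 147 147 146 145 147 148 147 147 146 147 145 145 142 140 143 145 145 146 148 149 148 150 149 151 151 151 150 149 151 151 151 151 151 151 153
147 147 148 146 146 147 148 144 145 146 145 146 144 137 128 115 109 105 101 105 109 117 130 140 148 150 149 149 150 149 150 151 150 152 152 153 152 151 152 153
147 148 147 147 145 145 146 145 146 146 143 134 116  97  88  83  81  80  83  84  82  84  89 101 120 140 149 150 149 149 151 151 150 152 152 152 153 152 152 152
145 147 146 146 145 146 146 145 145 143 123 100  85  82  81  80  81  82  82  82  82  83  83  83  86  99 132 147 149 150 15
[... 8878 characters left out ...]
  78  77  69  55  65  81  85  83  83  83  82  83  78  68  68  92 104 104 104 106 106 105 112 146 147 148 148
 75  76  77  78  79  79  79  80  77  78  78  78  76  85  62  59  75  82  81  82  82  84  83  80  91 105 107 107 107 106 106 106 106 130 147 147 149
 75  77  76  78  77  78  79  80  79  79  78  77  83  86  85  65  59  68  81  83  84  82  83  82  85  97 107 106 106 105 105 105 105 107 143 149 148
 73  75  75  76  77  77  79  78  80  79  78  78  82  84  86  86  77  59  68  80  83  83  84  83  82  83  98 106 106 105 105 105 104 105 112 148 149
 72  74  74  74  76  76  77  79  77  78  78  80  82  81  84  85  85  86  76  66  79  83  81  82  82  83  84  94 104 108 106 105 106 105 106 133 148
```

```bash
python3 - <<'E'
from h import *
for n,P in(('scene',[(298,336.6),(298,381),(273.2,358.5),(324.7,361)]),('side',[(398,318.6),(398,358),(374.3,339),(421,338)])):
    c=cal(n);w=onz(c,P,.08)[:,:2];print(n,w.round(3).tolist(),((w[0]+w[1])/2).round(3),((w[2]+w[3])/2).round(3),np.linalg.norm(w[0]-w[1]).round(3),np.linalg.norm(w[2]-w[3]).round(3))
E
```

```text
scene [[0.488, -0.291], [0.509, -0.405], [0.442, -0.358], [0.561, -0.346]] [ 0.499 -0.348] [ 0.502 -0.352] 0.116 0.119
side [[0.529, -0.303], [0.462, -0.397], [0.441, -0.322], [0.545, -0.381]] [ 0.495 -0.35 ] [ 0.493 -0.351] 0.115 0.12
```

```bash
cat >> h.py <<'E'
def tilt(f,show=False):
    "tilt of the tray about the pads, from the mouth-side (lowest in picture) edge of the wooden bridge in the wrist picture"
    c,im=grab('wrist',f);o=r.get_obs();M=R.from_rotvec(o['orientation']).as_matrix()
    h=cv2.cvtColor(im,cv2.COLOR_BGR2HSV);m=cv2.inRange(h,(4,110,40),(13,255,255))
    m[:, :240]=0;m[:,390:]=0
    rows=(m>0).sum(1);vs=np.where(rows>60)[0]
    print('bridge rows',(vs.min(),vs.max()) if len(vs) else None)
    piv=o['tcp_pos']+M@[0,0,.155]
    for t in (0,10,20,30,40,50,60,70):
        a=np.radians(t);ca,sa=np.cos(a),np.sin(a);out=[]
        for X,Z in((-115,18),(-127,18),(-127,-6),(-115,-6),(-141,-44)):
            x=X*ca-Z*sa;z=X*sa+Z*ca;out.append(proj(c,piv+np.array([0,x,z])/1000)[0,1])
        print(t,np.round(out,0))
E
python3 - <<'E'
from h import *
tilt('w7.png')
E
```

```text
bridge rows None
0 [605. 621. 564. 548. 511.]
10 [558. 569. 517. 506. 465.]
20 [515. 522. 474. 466. 422.]
30 [474. 478. 434. 428. 382.]
40 [436. 438. 396. 393. 344.]
50 [400. 400. 361. 359. 307.]
60 [366. 363. 326. 327. 272.]
70 [333. 329. 293. 295. 236.]
```

Emit:
{"fn": "carry_out", "kwargs": {
  "moves": [
    [0,0,-0.004,0,0],
    [0,0,-0.01,0,0],
    [0,0,-0.02,0,0],
    [0,0,-0.03,0,0],
    [0,0,-0.036,0,0],
    [0,0,-0.04,0,0],
    [0,0,-0.04,0,0],
    [0,0,-0.04,0,0]
  ]
}}

```text
clock: 18.15
tcp_pos: [0.5312, 0.0586, 0.2456]
orientation: [-2.222, -2.221, 0.0]
contact_force: [0.0, -0.3, -2.2]
grip_width: 0.016
gripper_force: 117.4
```

```bash
python3 - <<'E'
from h import *
o=r.get_obs();print(o['contact_force'].round(2),o['moment'].round(2),o['grip_width'],o['gripper_force'],o['tcp_pos'])
c,im=grab('wrist','w8.png');a=cv2.imread('pics/w7.png')
f=lambda i:cv2.inRange(cv2.cvtColor(i,cv2.COLOR_BGR2HSV),(105,120,25),(125,255,255))
for m in(f(a),f(im)):
    ys,xs=np.where(m);print(len(ys),[ (v,np.where(m[v])[0][[0,-1]].tolist() if m[v].any() else None) for v in range(180,480,30)])
E
```

```text
[ 0.03 -0.32 -2.22] [0.24 0.01 0.  ] 0.01603607736564718 117.35903978347778 [0.5311783  0.05859048 0.24559019]
5693 [(180, None), (210, None), (240, None), (270, None), (300, None), (330, [228, 403]), (360, [228, 403]), (390, None), (420, [296, 349]), (450, [284, 326])]
5715 [(180, None), (210, None), (240, None), (270, None), (300, None), (330, [228, 403]), (360, [228, 403]), (390, None), (420, [296, 349]), (450, [284, 326])]
```

Emit:
{"fn": "carry_out", "kwargs": {
  "moves": [
    [0,0,-0.007,0,0],
    [0,0,-0.024,0,0],
    [0,0,-0.051,0,0],
    [0,0,-0.085,0,0],
    [0,0,-0.119,0,0],
    [0,0,-0.146,0,0],
    [0,0,-0.163,0,0],
    [0,0,-0.17,0,0]
  ]
}}

```text
clock: 19.0
tcp_pos: [0.5315, 0.059, 0.4178]
orientation: [2.22, 2.22, 0.003]
contact_force: [0.3, 0.7, -2.2]
grip_width: 0.0164
gripper_force: 117.4
```

Emit:
{"fn": "carry_out", "kwargs": {
  "moves": [
    [-0.008,-0.001,0,0,0],
    [-0.026,-0.003,0,0,0],
    [-0.051,-0.005,0,0,0],
    [-0.079,-0.008,0,0,0],
    [-0.107,-0.011,0,0,0],
    [-0.134,-0.014,0,0,0],
    [-0.155,-0.016,0,0,0],
    [-0.165,-0.017,0,0,0]
  ]
}}

```text
clock: 19.8
tcp_pos: [0.5132, -0.1093, 0.414]
orientation: [-2.224, -2.216, 0.004]
contact_force: [1.0, -0.3, -2.6]
grip_width: 0.0163
gripper_force: 117.4
```

Emit:
{"fn": "carry_out", "kwargs": {
  "moves": [
    [-0.008,-0.001,0,0,0],
    [-0.026,-0.003,0,0,0],
    [-0.051,-0.005,0,0,0],
    [-0.079,-0.008,0,0,0],
    [-0.107,-0.011,0,0,0],
    [-0.134,-0.014,0,0,0],
    [-0.155,-0.016,0,0,0],
    [-0.165,-0.017,0,0,0]
  ]
}}

```text
clock: 20.6
tcp_pos: [0.4969, -0.2728, 0.415]
orientation: [-2.222, -2.219, 0.001]
contact_force: [-0.1, 0.4, -2.7]
grip_width: 0.0161
gripper_force: 117.4
```

```bash
python3 - <<'E'
from h import *
todo(.4975,-.27,.415,0)
c,im=grab('scene','s9.png')
cv2.imwrite('pics/v9.png',cv2.resize(im[230:430,200:420],None,fx=3,fy=3,interpolation=cv2.INTER_CUBIC)[:600])
E
```

```text
t 20.6 p [ 0.4969 -0.2728  0.415 ] ya -0.1 q [ 0.84  0.34 -0.56  1.78  0.2   1.08  0.21] F [-0.1  0.4 -2.7] w 0.0161 117.4 tilt 0.06
shift [0.0028 0.0006 0.    ] roll -0.001
```

View pics/v9.png

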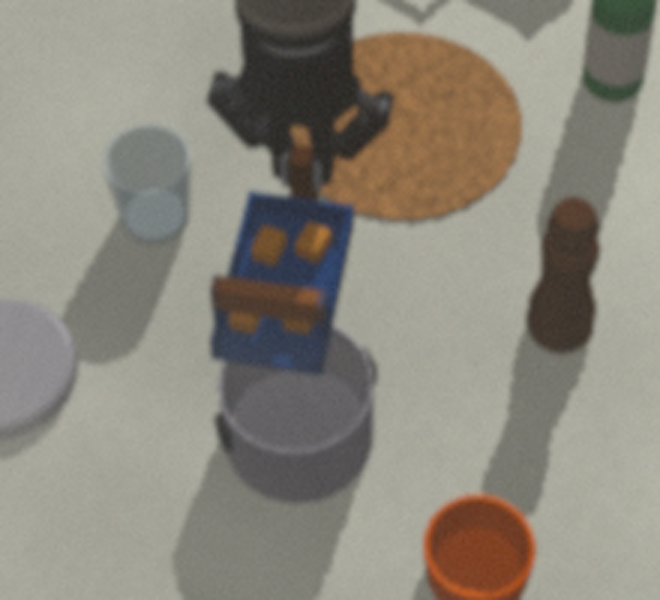

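The tray is held level by the knob with four biscuits in it, at crop (270,245), (313,242), (245,322) and (298,325), with the canister below its mouth. Now I'll loosen the grip so it pivots down.

Emit:
{"fn": "carry_out", "kwargs": {
  "moves": [
    [0,0,0,0,0],
    [0,0,0,0,0],
    [0,0,0,0,0],
    [0,0,0,0,0],
    [0,0,0,0,0],
    [0,0,0,0,0],
    [0,0,0,0,0],
    [0,0,0,0,0]
  ],
  "force": 35
}}

```text
clock: 21.45
tcp_pos: [0.4973, -0.2713, 0.4157]
orientation: [2.222, 2.221, -0.0]
contact_force: [0.1, -0.6, -2.2]
grip_width: 0.0164
gripper_force: 117.4
```

```bash
python3 - <<'E'
from h import *
o=r.get_obs();print(o['contact_force'].round(2),o['moment'].round(2),o['grip_width'],o['gripper_force'])
tilt('w9.png')
im=cv2.imread('pics/w9.png')
m=cv2.inRange(cv2.cvtColor(im,cv2.COLOR_BGR2HSV),(105,120,25),(125,255,255))
print((m>0).sum(),[(v,np.where(m[v])[0][[0,-1]].tolist() if m[v].any() else None) for v in range(180,480,20)])
E
```

```text
[ 0.06 -0.6  -2.19] [ 0.22 -0.06  0.02] 0.016406459354184954 117.37312316894531
bridge rows None
0 [605. 621. 564. 548. 511.]
10 [558. 569. 517. 506. 465.]
20 [515. 522. 474. 466. 422.]
30 [474. 478. 434. 428. 382.]
40 [436. 438. 396. 393. 344.]
50 [400. 399. 361. 359. 307.]
60 [365. 363. 326. 327. 272.]
70 [333. 329. 293. 295. 236.]
5760 [(180, None), (200, None), (220, None), (240, None), (260, None), (280, None), (300, None), (320, [232, 400]), (340, [227, 405]), (360, [228, 403]), (380, None), (400, [303, 320]), (420, [296, 349]), (440, [284, 349]), (460, None)]
```

Emit:
{"fn": "carry_out", "kwargs": {
  "moves": [
    [0,0,0,0,0.003],
    [0,0,0,0,0.003],
    [0,0,0,0,0.003],
    [0,0,0,0,0.003],
    [0,0,0,0,0.003],
    [0,0,0,0,0.003],
    [0,0,0,0,0.003],
    [0,0,0,0,0.003]
  ],
  "force": 35
}}

```text
clock: 22.3
tcp_pos: [0.4973, -0.2713, 0.4157]
orientation: [2.221, 2.221, 0.0]
contact_force: [-0.3, -0.6, -1.9]
grip_width: 0.0162
gripper_force: 117.4
```

```bash
cat >> h.py <<'E'
def blue():
    o=r.get_obs();print(o['clock'],o['contact_force'].round(2),o['moment'].round(2),o['grip_width'],o['gripper_force'])
    im=r.grab_frame('wrist')[:,:,::-1]
    h=cv2.cvtColor(im,cv2.COLOR_BGR2HSV);m=cv2.inRange(h,(105,120,25),(125,255,255))
    print((m>0).sum(),[(v,np.where(m[v])[0][[0,-1]].tolist()) for v in range(180,480,20) if m[v].any()])
E
python3 -c "
from h import *
blue()"
```

```text
22.3 [-0.27 -0.63 -1.92] [ 0.15 -0.05 -0.02] 0.01617976858424255 117.3563539981842
5763 [(320, [232, 400]), (340, [227, 405]), (360, [228, 403]), (400, [303, 320]), (420, [296, 349]), (440, [284, 349])]
```

Emit:
{"fn": "carry_out", "kwargs": {
  "moves": [
    [0,0,0,0,0.014],
    [0,0,0,0,0.014],
    [0,0,0,0,0.014],
    [0,0,0,0,0.014],
    [0,0,0,0,0.015],
    [0,0,0,0,0.015],
    [0,0,0,0,0.015],
    [0,0,0,0,0.015]
  ],
  "force": 20
}}

```text
clock: 23.15
tcp_pos: [0.4973, -0.2713, 0.4157]
orientation: [-2.221, -2.221, -0.0]
contact_force: [-0.7, -0.7, -1.8]
grip_width: 0.0162
gripper_force: 117.4
```

```bash
python3 -c "
from h import *
blue()"
```

```text
23.15 [-0.74 -0.65 -1.75] [ 0.11 -0.02  0.02] 0.016230398558511112 117.39220976829529
5774 [(320, [232, 400]), (340, [227, 405]), (360, [228, 403]), (400, [303, 320]), (420, [296, 349]), (440, [284, 349])]
```

Emit:
{"fn": "carry_out", "kwargs": {
  "moves": [
    [0,0,0,0,0.0165],
    [0,0,0,0,0],
    [0,0,0,0,0],
    [0,0,0,0,0],
    [0,0,0,0,0],
    [0,0,0,0,0],
    [0,0,0,0,0],
    [0,0,0,0,0]
  ],
  "force": 20
}}

```text
clock: 24.0
tcp_pos: [0.4973, -0.2713, 0.4157]
orientation: [2.221, 2.221, -0.0]
contact_force: [0.6, -0.3, -1.8]
grip_width: 0.0167
gripper_force: 75.7
```

```bash
python3 -c "
from h import *
blue()"
```

```text
24.0 [ 0.56 -0.32 -1.78] [ 0.16 -0.02 -0.03] 0.01669819291882429 75.65425515174866
5682 [(320, [232, 399]), (340, [227, 405]), (360, [228, 403]), (400, [303, 320]), (420, [296, 350]), (440, [283, 350])]
```

Emit:
{"fn": "carry_out", "kwargs": {
  "moves": [
    [0,0,0,0,0.0168],
    [0,0,0,0,0.0168],
    [0,0,0,0,0.0168],
    [0,0,0,0,0.0168],
    [0,0,0,0,0.0168],
    [0,0,0,0,0.0168],
    [0,0,0,0,0.0168],
    [0,0,0,0,0.0168]
  ],
  "force": 20
}}

```text
clock: 24.85
tcp_pos: [0.4973, -0.2713, 0.4157]
orientation: [2.221, 2.221, -0.0]
contact_force: [0.4, 0.1, -1.7]
grip_width: 0.0173
gripper_force: 60.6
```

```bash
python3 -c "
from h import *
blue()"
```

```text
24.85 [ 0.42  0.05 -1.67] [ 0.13 -0.05 -0.04] 0.017294410823240416 60.59756398200989
5675 [(320, [232, 399]), (340, [227, 405]), (360, [228, 403]), (400, [303, 320]), (420, [296, 350]), (440, [283, 351])]
```

Emit:
{"fn": "carry_out", "kwargs": {
  "moves": [
    [0,0,0,0,0.0172],
    [0,0,0,0,0.0172],
    [0,0,0,0,0.0172],
    [0,0,0,0,0.0172],
    [0,0,0,0,0.0174],
    [0,0,0,0,0.0174],
    [0,0,0,0,0.0174],
    [0,0,0,0,0.0174]
  ],
  "force": 20
}}

```text
clock: 25.7
tcp_pos: [0.4972, -0.2713, 0.4157]
orientation: [2.221, 2.221, -0.0]
contact_force: [0.0, 0.8, -2.4]
grip_width: 0.0176
gripper_force: 30.5
```

```bash
python3 -c "
from h import *
blue()"
```

```text
25.7 [ 0.02  0.76 -2.43] [ 0.18 -0.03 -0.03] 0.017578490535926694 30.457381010055542
5615 [(320, [232, 399]), (340, [227, 405]), (360, [228, 403]), (400, [303, 320]), (420, [296, 351]), (440, [282, 351])]
```

Emit:
{"fn": "carry_out", "kwargs": {
  "moves": [
    [0,0,0,0,0.0176],
    [0,0,0,0,0.0176],
    [0,0,0,0,0.0176],
    [0,0,0,0,0.0176],
    [0,0,0,0,0.0176],
    [0,0,0,0,0.0176],
    [0,0,0,0,0.0176],
    [0,0,0,0,0.0176]
  ],
  "force": 20
}}

```text
clock: 26.55
tcp_pos: [0.4973, -0.2713, 0.4157]
orientation: [-2.222, -2.221, -0.0]
contact_force: [0.7, -0.1, -2.7]
grip_width: 0.0175
gripper_force: 20.5
```

```bash
python3 -c "
from h import *
blue()"
```

```text
26.55 [ 0.67 -0.11 -2.74] [ 0.16  0.01 -0.01] 0.017492700848688012 20.518697798252106
5622 [(320, [232, 400]), (340, [227, 405]), (360, [228, 403]), (400, [303, 320]), (420, [296, 351]), (440, [282, 351])]
```

Emit:
{"fn": "carry_out", "kwargs": {
  "moves": [
    [0,0,0,0,0.0178],
    [0,0,0,0,0.0178],
    [0,0,0,0,0.0178],
    [0,0,0,0,0.0178],
    [0,0,0,0,0.0178],
    [0,0,0,0,0.0178],
    [0,0,0,0,0.0178],
    [0,0,0,0,0.0178]
  ],
  "force": 20
}}

```text
clock: 27.4
tcp_pos: [0.4973, -0.2714, 0.4157]
orientation: [2.221, 2.221, -0.0]
contact_force: [0.4, 0.5, -1.1]
grip_width: 0.0175
gripper_force: 8.4
```

```bash
python3 -c "
from h import *
blue()"
```

```text
27.4 [ 0.41  0.45 -1.12] [-0.02  0.02 -0.05] 0.017507994439521956 8.384076207876205
8226 [(220, [221, 412]), (240, [220, 412]), (260, [220, 413]), (280, [257, 376]), (300, [258, 376])]
```

```bash
python3 - <<'E'
from h import *
tilt('w10.png')
for n in('scene','side'):
    c,im=grab(n,n+'10.png');h=cv2.cvtColor(im,cv2.COLOR_BGR2HSV)
    m=cv2.inRange(h,(8,110,70),(22,255,255));N,_,st,ce=cv2.connectedComponentsWithStats(m)
    u,v=proj(c,[.4975,-.35,.02])[0];print(n,(u,v),[(ce[i].round(0).tolist(),int(st[i,4])) for i in range(1,N) if st[i,4]>6 and abs(ce[i]-[u,v]).max()<110])
a=cv2.imread('pics/scene10.png')[310:410,240:360];b=cv2.imread('pics/side10.png')[280:400,340:460]
cv2.imwrite('pics/v10.png',np.hstack([cv2.resize(a,(400,333)),cv2.resize(b,(400,400))[:333]]))
E
```

```text
bridge rows (np.int64(274), np.int64(314))
0 [605. 621. 564. 548. 511.]
10 [558. 569. 517. 506. 465.]
20 [515. 522. 474. 466. 422.]
30 [474. 478. 434. 428. 382.]
40 [436. 438. 396. 393. 344.]
50 [400. 399. 361. 359. 307.]
60 [365. 363. 326. 327. 272.]
70 [333. 329. 293. 295. 236.]
scene (np.float64(298.23475976492733), np.float64(371.89058040295015)) [([344.0, 272.0], 2487), ([315.0, 269.0], 29), ([300.0, 278.0], 62), ([390.0, 301.0], 37), ([299.0, 334.0], 136), ([287.0, 370.0], 146), ([301.0, 376.0], 31), ([359.0, 415.0], 1188)]
side (np.float64(396.25616947083057), np.float64(348.72247725102125)) [([340.0, 263.0], 2923), ([399.0, 319.0], 95), ([464.0, 347.0], 863), ([391.0, 352.0], 48), ([402.0, 353.0], 60)]
```

View pics/v10.png

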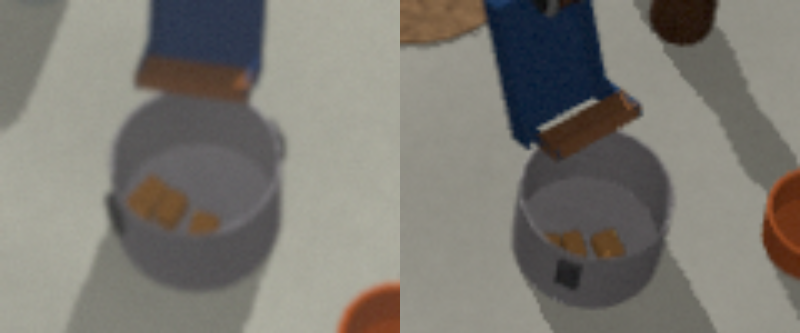

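Three biscuits are plainly visible in the canister (scene crop (150,195), (172,208), (205,222)); the fourth may be hidden by the near wall. The tray hangs at about 75°. I'll move it away and check.

Emit:
{"fn": "carry_out", "kwargs": {
  "moves": [
    [0.006,0.002,0,0,0.0178],
    [0.02,0.006,0,0,0.0178],
    [0.038,0.011,0,0,0.0178],
    [0.058,0.018,0,0,0.0178],
    [0.079,0.024,0,0,0.0178],
    [0.099,0.03,0,0,0.0178],
    [0.115,0.035,0,0,0.0178],
    [0.122,0.037,0,0,0.0178]
  ]
}}

```text
clock: 28.4
tcp_pos: [0.5349, -0.1459, 0.416]
orientation: [-2.217, -2.226, -0.002]
contact_force: [-0.5, -0.7, -1.8]
grip_width: 0.0182
gripper_force: 8.4
```

```bash
cat >> h.py <<'E'
def bis(tag):
    for n in('scene','side'):
        c,im=grab(n,n+tag+'.png');h=cv2.cvtColor(im,cv2.COLOR_BGR2HSV)
        m=cv2.inRange(h,(8,110,60),(22,255,255));N,_,st,ce=cv2.connectedComponentsWithStats(m)
        for i in range(1,N):
            if st[i,4]>6 and abs(ce[i]-proj(c,[.4975,-.35,.02])[0]).max()<130:
                print(n,ce[i].round(0).tolist(),st[i,:4].tolist(),int(st[i,4]),onz(c,ce[i],.02)[0,:2].round(3))
E
python3 -c "
from h import *
o=r.get_obs();print(o['clock'],o['tcp_pos'],o['contact_force'].round(2),o['gripper_force'],o['grip_width'])
bis('11')
tilt('w11.png')"
```

```text
28.4 [ 0.53485098 -0.14593778  0.41598656] [-0.53 -0.69 -1.76] 8.385816514492035 0.018187214760106363
scene [349.0, 277.0] [310, 244, 63, 58] 1571 [ 0.582 -0.049]
scene [303.0, 270.0] [296, 248, 15, 44] 435 [ 0.455 -0.042]
scene [389.0, 301.0] [385, 297, 8, 9] 27 [ 0.694 -0.111]
scene [287.0, 370.0] [279, 364, 17, 14] 143 [ 0.471 -0.35 ]
scene [300.0, 376.0] [297, 374, 8, 6] 31 [ 0.505 -0.361]
scene [359.0, 415.0] [341, 395, 37, 41] 1189 [ 0.653 -0.434]
side [373.0, 232.0] [372, 231, 3, 3] 7 [0.672 0.02 ]
side [334.0, 265.0] [307, 236, 61, 57] 2271 [ 0.5   -0.028]
side [526.0, 298.0] [482, 246, 90, 102] 2381 [ 0.911 -0.413]
side [432.0, 252.0] [427, 248, 11, 8] 64 [ 0.782 -0.137]
side [423.0, 260.0] [422, 258, 3, 5] 8 [ 0.738 -0.149]
side [381.0, 275.0] [368, 268, 27, 16] 183 [ 0.6  -0.13]
side [464.0, 347.0] [449, 330, 33, 34] 864 [ 0.656 -0.44 ]
side [391.0, 352.0] [384, 349, 12, 8] 46 [ 0.479 -0.351]
side [402.0, 353.0] [397, 349, 10, 8] 58 [ 0.502 -0.368]
bridge rows (np.int64(304), np.int64(314))
0 [607. 623. 566. 550. 513.]
10 [560. 571. 519. 507. 466.]
20 [516. 524. 476. 468. 424.]
30 [476. 480. 436. 430. 384.]
40 [438. 439. 398. 395. 346.]
50 [402. 401. 362. 361. 309.]
60 [367. 365. 328. 329. 274.]
70 [335. 331. 295. 297. 238.]
```

Emit:
{"fn": "carry_out", "kwargs": {
  "moves": [
    [-0.002,0,0.01,0,0.0178],
    [-0.004,0,0.03,0,0.0178],
    [-0.004,0,0.05,0,0.0178],
    [-0.004,0,0.07,0,0.0178],
    [-0.004,0,0.087,0,0.0178],
    [-0.004,0,0.098,0,0.0178],
    [-0.004,0,0.104,0,0.0178],
    [-0.004,0,0.107,0,0.0178]
  ]
}}

```text
clock: 29.35
tcp_pos: [0.5342, -0.1538, 0.3082]
orientation: [-2.222, -2.22, 0.0]
contact_force: [-0.4, 0.3, -2.0]
grip_width: 0.0177
gripper_force: 8.4
```

```bash
python3 -c "
from h import *
blue()
tilt('w12.png')"
```

```text
29.35 [-0.35  0.34 -1.99] [ 0.06 -0.01  0.03] 0.017689278461742154 8.387878686189651
8050 [(220, [221, 412]), (240, [220, 412]), (260, [220, 413]), (280, [258, 375]), (300, [258, 375])]
bridge rows (np.int64(304), np.int64(314))
0 [606. 623. 565. 549. 512.]
10 [559. 570. 518. 506. 465.]
20 [515. 523. 475. 466. 422.]
30 [475. 479. 435. 429. 382.]
40 [436. 438. 397. 393. 344.]
50 [400. 400. 361. 360. 308.]
60 [366. 364. 326. 327. 272.]
70 [333. 329. 293. 295. 237.]
```

Emit:
{"fn": "carry_out", "kwargs": {
  "moves": [
    [0,0,0.003,0,0.0178],
    [0.01,0,0.004,0,0.0178],
    [0.02,0,0.004,0,0.0178],
    [0.03,0,0.004,0,0.0178],
    [0.04,0,0.005,0,0.0178],
    [0.05,0,0.006,0,0.0178],
    [0.06,0,0.008,0,0.0178],
    [0.07,0,0.011,0,0.0178]
  ]
}}

```text
clock: 30.25
tcp_pos: [0.5343, -0.0824, 0.2976]
orientation: [2.221, 2.222, 0.0]
contact_force: [-0.5, -0.6, -0.5]
grip_width: 0.0175
gripper_force: 8.6
```

```bash
python3 -c "
from h import *
blue()
tilt('w13.png')"
```

```text
30.25 [-0.54 -0.58 -0.49] [-0.14 -0.01 -0.02] 0.017499986383634022 8.558853417634964
8369 [(240, [227, 406]), (260, [225, 408]), (280, [224, 409]), (300, [267, 391])]
bridge rows (np.int64(229), np.int64(230))
0 [607. 623. 566. 550. 513.]
10 [560. 571. 519. 507. 466.]
20 [516. 524. 476. 468. 424.]
30 [476. 480. 436. 430. 383.]
40 [438. 439. 398. 395. 345.]
50 [401. 401. 362. 361. 309.]
60 [367. 365. 328. 328. 273.]
70 [334. 330. 294. 297. 238.]
```

```bash
python3 -c "
from h import *
for f in('w11','w12','w13'):
    h=cv2.cvtColor(cv2.imread(f'pics/{f}.png'),cv2.COLOR_BGR2HSV)
    m=cv2.inRange(h,(105,120,25),(125,255,255));b=cv2.inRange(h,(2,90,25),(16,255,255))[:,260:375]
    v=np.where((m>0).sum(1)>50)[0];w=np.where((b>0).sum(1)>60)[0];print(f,v.min(),v.max(),w.tolist()[::6], [np.where(m[k])[0][[0,-1]].tolist() for k in (v.min(),v.max())])
"
```

```text
w11 216 269 [0, 6, 12, 18, 24, 30, 36, 42, 48, 54, 60, 66, 72, 78, 84, 90, 96, 102, 108, 114, 120, 126, 132, 138, 144, 150, 156, 162, 305, 311] [[221, 412], [224, 408]]
w12 216 269 [0, 6, 12, 18, 24, 30, 36, 42, 48, 54, 60, 66, 72, 78, 84, 90, 96, 102, 108, 114, 120, 126, 132, 138, 144, 150, 156, 162, 168, 174, 180, 305, 311] [[221, 412], [225, 408]]
w13 233 301 [0, 6, 12, 18, 24, 30, 36, 42, 48, 54, 60, 66, 72, 78, 84, 90, 96, 102, 108, 114, 120, 126, 132, 138, 144, 150, 156, 162, 168, 174, 180, 186, 192, 198, 204, 210, 216, 222, 228] [[228, 405], [242, 392]]
```

```bash
cat >> h.py <<'E'
def pts(th=range(0,91,10)):
    c=cal('wrist');o=r.get_obs();M=R.from_rotvec(o['orientation']).as_matrix();piv=o['tcp_pos']+M@[0,0,.155]
    for t in th:
        a=np.radians(t);ca,sa=np.cos(a),np.sin(a);out=[]
        for X,Z in((-11,-46),(-11,-24),(-141,-46),(-141,-24),(-127,21)):
            x=X*ca-Z*sa;z=X*sa+Z*ca;q=proj(c,piv+np.array([[-.039,x/1000,z/1000],[.039,x/1000,z/1000]]));out+=[(int(q[0,1]),int(q[1,0]-q[0,0]))]
        print(t,out)
E
python3 -c "
from h import *
pts()"
```

```text
0 [(314, 164), (340, 184), (507, 132), (545, 144), (628, 181)]
10 [(297, 166), (329, 184), (461, 123), (497, 132), (576, 162)]
20 [(281, 169), (319, 185), (419, 116), (452, 124), (528, 148)]
30 [(267, 172), (309, 187), (379, 112), (411, 117), (483, 137)]
40 [(253, 178), (300, 190), (341, 109), (372, 113), (442, 128)]
50 [(241, 184), (292, 193), (304, 108), (335, 110), (404, 122)]
60 [(231, 192), (286, 197), (268, 108), (299, 110), (368, 118)]
70 [(224, 202), (281, 202), (233, 110), (264, 110), (333, 116)]
80 [(220, 213), (278, 208), (198, 114), (230, 113), (299, 115)]
90 [(219, 226), (277, 214), (162, 120), (195, 117), (266, 116)]
```

```bash
cat >> h.py <<'E'
from scipy.optimize import least_squares
def fit(v,w):
    c=cal('wrist');o=r.get_obs();M=R.from_rotvec(o['orientation']).as_matrix();piv=o['tcp_pos']+M@[0,0,.155]
    def f(p):
        a=p[0];X,Z=-.011,-.046-p[1];x=X*np.cos(a)-Z*np.sin(a);z=X*np.sin(a)+Z*np.cos(a)
        q=proj(c,piv+np.array([[-.039,x,z],[.039,x,z]]));return [q[:,1].mean()-v,q[1,0]-q[0,0]-w]
    for g in(.3,1.2):
        s=least_squares(f,[g,.005]);print(np.degrees(s.x[0]).round(1),s.x[1].round(4),s.cost.round(3))
E
python3 -c "
from h import *
fit(216,191);fit(233,177)"
```

```text
59.6 0.0069 0.0
59.6 0.0069 0.0
43.8 0.0079 0.0
43.8 0.0079 0.0
```

Emit:
{"fn": "carry_out", "kwargs": {
  "moves": [
    [0.01,0,0.005,0,0.0178],
    [0.02,0,0.011,0,0.0178],
    [0.03,0,0.019,0,0.0178],
    [0.04,0,0.028,0,0.0178],
    [0.05,0,0.038,0,0.0178],
    [0.058,0,0.048,0,0.0178],
    [0.065,0,0.058,0,0.0178],
    [0.07,0,0.066,0,0.0178]
  ]
}}

```text
clock: 31.15
tcp_pos: [0.534, -0.0128, 0.2304]
orientation: [-2.221, -2.221, 0.001]
contact_force: [0.1, 0.1, -0.6]
grip_width: 0.018
gripper_force: 9.5
```

```bash
cat >> h.py <<'E'
def fitnow(f):
    c,im=grab('wrist',f);h=cv2.cvtColor(im,cv2.COLOR_BGR2HSV);m=cv2.inRange(h,(105,120,25),(125,255,255))
    v=np.where((m>0).sum(1)>50)[0]; L=[(k,*np.where(m[k])[0][[0,-1]].tolist()) for k in range(v.min(),v.max(),12)];print(L)
    k=v.min()+1;x=np.where(m[k])[0];fit(k,x[-1]-x[0]);o=r.get_obs();print(o['tcp_pos'].round(4),o['contact_force'].round(1),o['moment'].round(2),o['gripper_force'])
E
python3 -c "
from h import *
fitnow('w14.png')"
```

```text
Traceback (most recent call last):
  File "h.py", line 75, in fitnow
    v=np.where((m>0).sum(1)>50)[0]; L=[(k,*np.where(m[k])[0][[0,-1]].tolist()) for k in range(v.min(),v.max(),12)];print(L)
                                           ~~~~~~~~~~~~~~~~~^^^^^^^^
IndexError: index 0 is out of bounds for axis 0 with size 0
```

```bash
sed -i 's/for k in range(v.min(),v.max(),12)\]/for k in range(v.min(),v.max(),12) if m[k].any()]/' h.py
python3 -c "
from h import *
fitnow('w14.png');fit(265,170)
pts(range(0,30,5))"
```

```text
[(291, 236, 397), (303, 232, 400), (315, 229, 404), (327, 228, 404), (339, 230, 403), (351, 232, 401), (363, 234, 400), (387, 291, 342), (399, 290, 343), (411, 289, 344), (423, 281, 352), (435, 281, 352), (447, 281, 352)]
8.3 0.0068 0.0
8.3 0.0068 0.0
[ 0.5337 -0.0128  0.2302] [-0.1  1.4 -1.5] [0.12 0.02 0.01] 9.256035536527634
27.7 0.0032 0.0
27.7 0.0032 0.0
0 [(314, 164), (340, 184), (507, 132), (545, 144), (628, 181)]
5 [(305, 165), (334, 184), (484, 127), (520, 138), (601, 171)]
10 [(297, 166), (329, 184), (461, 123), (496, 132), (575, 162)]
15 [(289, 167), (324, 185), (439, 119), (474, 128), (551, 155)]
20 [(281, 169), (319, 185), (418, 116), (452, 123), (527, 148)]
25 [(274, 170), (314, 186), (398, 114), (431, 120), (505, 142)]
```

Tilt is back to about 8°. I'll press it level, regrip lower and harder, then lift and centre it.

Emit:
{"fn": "carry_out", "kwargs": {
  "moves": [
    [0.001,0,0.005,0,0.0178],
    [0.001,0,0.01,0,0.0178],
    [0.002,0,0.014,0,0.0178],
    [0.002,0,0.016,0,0.0178],
    [0.002,0,0.018,0,0.0178],
    [0.002,0,0.019,0,0.0178],
    [0.002,0,0.02,0,0.0178],
    [0.002,0,0.02,0,0.0178]
  ]
}}

```text
clock: 32.05
tcp_pos: [0.5343, -0.0114, 0.2117]
orientation: [2.221, 2.221, 0.0]
contact_force: [-0.4, 1.5, 0.7]
grip_width: 0.0177
gripper_force: 9.5
```

```bash
python3 -c "
from h import *
fitnow('w15.png')"
```

```text
[(305, 236, 396), (317, 232, 400), (329, 228, 405), (341, 228, 404), (353, 230, 403), (365, 231, 402), (389, 291, 342), (401, 290, 343), (413, 283, 350), (425, 282, 352), (437, 281, 352), (449, 281, 352)]
1.5 0.0053 0.0
1.5 0.0053 0.0
[ 0.5343 -0.0114  0.2117] [-0.9  0.8  0.1] [ 0.   -0.02  0.01] 9.517835676670074
```

Emit:
{"fn": "carry_out", "kwargs": {
  "moves": [
    [0,0,0,0,0.022],
    [0,0,0,0,0.035],
    [0,0,0,0,0.035],
    [0,0,0.004,0,0.035],
    [0,0,0.006,0,0.035],
    [0,0,0.006,0,0.02],
    [0,0,0.006,0,0],
    [0,0,0.006,0,0]
  ],
  "force": 100
}}

```text
clock: 32.9
tcp_pos: [0.5342, -0.0113, 0.2056]
orientation: [-2.221, -2.221, -0.0]
contact_force: [-1.2, 0.7, -0.9]
grip_width: 0.0162
gripper_force: 97.5
```

Emit:
{"fn": "carry_out", "kwargs": {
  "moves": [
    [0,0,0,0,0],
    [0,0,0,0,0],
    [0,0,0,0,0],
    [0,0,-0.004,0,0],
    [0,0,-0.01,0,0],
    [0,0,-0.015,0,0],
    [0,0,-0.015,0,0],
    [0,0,-0.015,0,0]
  ]
}}

```text
clock: 33.7
tcp_pos: [0.5343, -0.0114, 0.221]
orientation: [2.221, 2.221, 0.001]
contact_force: [-1.0, 0.7, -2.4]
grip_width: 0.0167
gripper_force: 97.5
```

```bash
python3 -c "
from h import *
fitnow('w16.png');todo(.534,.0555,.226,0)"
```

```text
[(309, 235, 398), (321, 230, 402), (333, 226, 407), (345, 227, 406), (357, 228, 405), (369, 229, 404), (393, 293, 340), (405, 292, 341), (417, 284, 349), (429, 284, 350), (441, 283, 350)]
1.6 0.0014 0.0
1.6 0.0014 0.0
[ 0.5342 -0.0114  0.2208] [-0.6 -0.1 -1.8] [ 0.11  0.02 -0.01] 97.50848293304443
t 33.75 p [ 0.5342 -0.0114  0.2208] ya -0.0 q [ 0.32  0.56 -0.53  2.    0.43  0.69 -0.48] F [-0.6 -0.1 -1.8] w 0.0162 97.5 tilt 0.01
shift [ 0.0669 -0.0002 -0.0052] roll -0.0
```

Emit:
{"fn": "carry_out", "kwargs": {
  "moves": [
    [0.01,0,0,0,0],
    [0.028,0,0,0,0],
    [0.046,0,0,0,0],
    [0.06,0,0,0,0],
    [0.067,0,0,0,0],
    [0.067,0,0.006,0,0],
    [0.067,0,0.012,0,0],
    [0.067,0,0.0145,0,0]
  ]
}}

```text
clock: 34.55
tcp_pos: [0.534, 0.0547, 0.2055]
orientation: [-2.223, -2.22, 0.003]
contact_force: [-9.0, -1.5, 28.4]
grip_width: 0.0166
gripper_force: 101.6
```

Emit:
{"fn": "carry_out", "kwargs": {
  "moves": [
    [0,0,0.001,0,0],
    [0,0,0.001,0,0],
    [0,0,0.001,0,0.02],
    [0,0,0.001,0,0.04],
    [0,0,0.001,0,0.06],
    [0,0,-0.03,0,0.06],
    [0,0,-0.07,0,0.06],
    [0,0,-0.11,0,0.06]
  ]
}}

```text
clock: 35.35
tcp_pos: [0.5341, 0.0555, 0.317]
orientation: [-2.221, -2.221, 0.001]
contact_force: [1.2, -1.3, -0.4]
grip_width: 0.06
gripper_force: 0.0
```

```bash
python3 - <<'E'
from h import *
todo(.50,-.30,.42,0)
c,im=grab('wrist','w17.png');h=cv2.cvtColor(im,cv2.COLOR_BGR2HSV)
m=cv2.inRange(h,(105,120,25),(125,255,255));k=max(cv2.findContours(m,0,1)[0],key=cv2.contourArea);x,y,w,hh=cv2.boundingRect(k);print(x,y,w,hh)
print('rim closed end top',onz(c,[(x,y),(x+w,y)],.026).round(4).tolist(),'mid',onz(c,(x+w/2,y+hh/2),.026)[0].round(4))
bis('17')
E
```

```text
t 35.35 p [0.5341 0.0555 0.317 ] ya 0.0 q [ 0.27  0.43 -0.61  1.94  0.31  0.88 -0.5 ] F [ 1.2 -1.3 -0.4] w 0.06 0.0 tilt 0.09
shift [-0.3555 -0.0342 -0.1031] roll 0.0
260 235 114 157
rim closed end top [[0.4955, 0.0536, 0.026], [0.5722, 0.0536, 0.026]] mid [ 0.5339 -0.0062  0.026 ]
scene [334.0, 274.0] [295, 242, 78, 60] 2311 [ 0.54  -0.042]
scene [389.0, 300.0] [386, 297, 7, 8] 25 [ 0.693 -0.109]
scene [287.0, 370.0] [279, 363, 17, 15] 146 [ 0.47 -0.35]
scene [301.0, 376.0] [297, 374, 8, 5] 29 [ 0.505 -0.361]
scene [359.0, 414.0] [341, 395, 37, 41] 1189 [ 0.653 -0.434]
side [328.0, 234.0] [326, 232, 6, 4] 14 [0.551 0.085]
side [342.0, 266.0] [307, 236, 71, 57] 1955 [ 0.519 -0.044]
side [526.0, 298.0] [482, 247, 89, 101] 2361 [ 0.911 -0.413]
side [432.0, 252.0] [426, 248, 12, 8] 63 [ 0.781 -0.137]
side [423.0, 260.0] [422, 258, 3, 5] 9 [ 0.739 -0.149]
side [464.0, 347.0] [449, 330, 33, 34] 864 [ 0.656 -0.44 ]
side [390.0, 352.0] [384, 349, 12, 8] 50 [ 0.478 -0.35 ]
side [402.0, 353.0] [397, 349, 10, 8] 59 [ 0.503 -0.368]
```

Emit:
{"fn": "carry_out", "kwargs": {
  "moves": [
    [0,0,-0.045,0,0.06],
    [0,0,-0.09,0,0.06],
    [0,0,-0.11,0,0.06],
    [-0.04,-0.004,-0.11,0,0.06],
    [-0.085,-0.008,-0.11,0,0.06],
    [-0.13,-0.012,-0.11,0,0.06],
    [-0.175,-0.016,-0.11,0,0.06],
    [-0.2,-0.018,-0.11,0,0.06]
  ]
}}

```text
clock: 36.3
tcp_pos: [0.5151, -0.1489, 0.4245]
orientation: [-2.226, -2.215, 0.004]
contact_force: [0.0, 0.6, -0.4]
grip_width: 0.0598
gripper_force: 0.0
```

Emit:
{"fn": "carry_out", "kwargs": {
  "moves": [
    [-0.03,-0.003,0,0,0.06],
    [-0.07,-0.007,0,0,0.06],
    [-0.11,-0.01,0,0,0.06],
    [-0.15,-0.014,0,0,0.06],
    [-0.185,-0.017,0,0,0.06],
    [-0.2,-0.018,0,0,0.06],
    [-0.2,-0.018,0,0,0.06],
    [-0.2,-0.018,0,0,0.06]
  ]
}}

```text
clock: 37.1
tcp_pos: [0.4987, -0.3428, 0.4254]
orientation: [-2.219, -2.222, -0.001]
contact_force: [-0.1, 0.1, 0.1]
grip_width: 0.0598
gripper_force: 0.0
```

```bash
python3 - <<'E'
from h import *
todo(.50,-.35,.42,0)
c,im=grab('wrist','w18.png');h=cv2.cvtColor(im,cv2.COLOR_BGR2HSV)
m=cv2.inRange(h,(8,110,60),(22,255,255));N,_,st,ce=cv2.connectedComponentsWithStats(m)
for i in range(1,N):
    if st[i,4]>40:print(ce[i].round(),st[i].tolist(),onz(c,ce[i],.012)[0,:2].round(3))
print(proj(c,[.4975,-.35,.004]),'biscuit px area',(c['fx']/(c['tvec'][2] if 0 else .45))**2*.024*.02)
for n in('scene','side'):
    a=cv2.imread(f'pics/{n}0.png');_,b=grab(n,n+'18.png');c=cal(n)
    u,v=proj(c,[.4975,-.35,.04])[0].astype(int);print(n,cv2.phaseCorrelate(*[np.float32(cv2.cvtColor(k[v-45:v+45,u-45:u+45],cv2.COLOR_BGR2GRAY)) for k in(a,b)],cv2.createHanningWindow((90,90),cv2.CV_32F)))
E
```

```text
t 37.1 p [ 0.4987 -0.3428  0.4254] ya 0.1 q [ 0.86  0.38 -0.47  1.68  0.19  1.12  0.34] F [-0.1  0.1  0.1] w 0.0598 0.0 tilt 0.11
shift [-0.0072  0.0013  0.0054] roll 0.001
[612.   7.] [599, 0, 32, 19, 359] [ 0.752 -0.179]
[277. 200.] [261, 176, 33, 49, 906] [ 0.46 -0.35]
[298. 202.] [287, 188, 22, 29, 430] [ 0.48  -0.352]
[324. 213.] [313, 200, 23, 27, 505] [ 0.506 -0.363]
[472. 291.] [427, 247, 92, 89, 6025] [ 0.661 -0.447]
[[315.69194016 198.17825296]] biscuit px area 391.8825001281509
scene ((-0.18917774191125147, -0.007580430688378215), 0.9290167394096469)
side ((0.11708427155399903, 0.029700408391278188), 0.7283515230814616)
```

```bash
python3 -c "
from h import *
print(r.hand_in())"
```

```text
the job is handed in; nothing more can be done
None
```

I handed the job in at about 37 s of the 72 s limit: the empty tray stands on the mat about 9 mm from its middle. The canister has not moved, and the wrist view shows biscuit patches in it adding up to all four, two of them touching. No verdict was returned.

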